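# Fill the moulds and stamp the lot card

### The job

Lay the two loose cigars into the free grooves of the wooden moulds, the long one in the long mould and the short one in the short mould, seated flat. Then sign the lot off: stand the hand stamp squarely in the blue frame on the pile of cards on the wooden box, press its red knob fully down to the stop and keep it down for about a second, firmly but without ramming the box, and put the stamp back upright in the middle of its rubber pad; leave everything else on the bench where it is.

Things in the scene. Friction and masses are not known exactly. Their poses are not given: they have to be found in the camera images.
- cigar_long: long loose cigar: box-pressed, i.e. a dark brown bar 150 mm long, 20 x 20 mm square section, with a red band near one end, 30 g, lying flat on the table. Origin: centre of the underside; x runs along its length
- cigar_long_mid (a point): centre of the long loose cigar, 10 mm above its underside
- cigar_short: short loose cigar: box-pressed, i.e. a dark brown bar 118 mm long, 20 x 20 mm square section, with a red band near one end, 30 g, lying flat on the table. Origin: centre of the underside; x runs along its length
- cigar_short_mid (a point): centre of the short loose cigar, 10 mm above its underside
- mould_long: wooden mould for long cigars, fixed, 190 (x) by 112 mm (y). Two grooves along x, 158 mm long, 26 wide, 6 deep, floor 12 mm and rim 18 mm above the table. The one at y = +26 mm holds a finished 150 mm cigar, fixed; the one at y = -26 mm is free. A seated cigar stands 14 mm proud of the rim. Origin: centre of the underside
- mould_long_seat (a point): where the centre of a cigar lies when seated in the free long groove: groove centre, 10 mm above the groove floor, 22 mm above the table
- mould_short: wooden mould for short cigars, fixed, 158 (x) by 112 mm (y). Two grooves along x, 126 mm long, 26 wide, 6 deep, floor 12 mm and rim 18 mm above the table. The one at y = +26 mm holds a finished 118 mm cigar, fixed; the one at y = -26 mm is free. A seated cigar stands 14 mm proud of the rim. Origin: centre of the underside
- mould_short_seat (a point): where the centre of a cigar lies when seated in the free short groove: groove centre, 10 mm above the groove floor, 22 mm above the table
- lot_box: closed wooden cigar box, fixed, 104 mm (x) by 134 mm (y), lid 44 mm up. On the lid, centred, lies a block of white cards, 64 (x) x 92 mm (y), firmly held; it is 2 to 16 mm thick, differently each time, and no reading tells how thick. Origin: centre of the underside
- card (a point): point on the LID (44 mm up) under the middle of the cards; 2 to 16 mm above it, on the top card, is the middle of the blue printed frame, 42 mm (x) by 61 mm (y), in which the stamp's foot (36 x 54 mm) goes, its long side along the frame's long side; axes as the box
- stamp: hand stamp, 180 g, standing on its pad: black foot 36 mm (x) by 54 mm (y), 8 mm thick, grey sleeve 28 x 42 mm up to 42 mm, then a red knob on a spring shaft. Origin: centre of the foot's underside; z up
- knob_top (a point): centre of the top of the red knob, 92 mm above the foot's underside when up. The knob is 26 mm (x) by 36 mm (y) and 30 mm high (62 to 92 mm); it can be gripped or pushed from above
- stamp_knob (a joint): how far the knob is pressed down into the stamp: 0 up, 0.014 m at its hard stop; the spring takes 4 N to start and 10 N at the stop
- stamp_pad: black rubber pad, fixed, 70 mm (x) by 90 mm (y), 6 mm thick, the stamp's parking place. Origin: centre of the underside
- mug: white ceramic mug, 76 mm wide, 85 high, standing; bystander
- glue_jar: closed jar with yellow cap, 52 mm wide, 60 high; bystander
- tape_measure: black and yellow tape measure, 60 x 45 x 35 mm; bystander
- ring_gauge: flat aluminium gauge plate with holes, 50 x 120 x 8 mm; bystander
- brush: brush lying down, 170 mm long; bystander
- band_roll: red roll of bands, 56 mm wide, 22 high; bystander
Not all that is in view belongs to the job. What is shaped like the mould_short but purple is not meant. What is shaped like the mould_long but purple is not meant.

How it is judged:
By the outcome, as a careful person would: the job done as asked, in the order asked, and still so for the second after the job is handed in, with the robot touching nothing.
It also fails if it takes over 72 s, if anything falls off the work surface, if the arm or the gripper's body presses on something with over 40 N, if the wrist force passes 120 N, or if a joint passes its speed limit or range.

### The arm

A 7-joint arm with a two-finger parallel gripper is mounted at the origin on the work surface. World frame = base frame: x ahead of the robot, y to its left, z up, the work surface at z = 0. Lengths are in m, angles in rad, forces in N, time in s.
With the tool pointing down it reaches from about 0.4 to 0.85 m from the base axis. Payload 4.5 kg.
Tool frame: the origin (TCP) lies midway between the tips of the shut fingers; the grasp point (between the pads) lies 19 mm behind it; z points along the fingers, y is the direction in which the jaws open and shut (so a half turn about z gives the same grasp; the last joint's range is limited). The gripper opens to 88 mm and grips with 3 to 60 N. Pads are 18 mm wide; open, the fingers measure 123 mm over their backs; the gripper's body (75 mm by 187 mm) begins 45 mm behind the grasp point.
Start: joints at [-1.292, 0.689, -0.195, 1.565, 0.157, 0.902, -0.215], TCP at [0.151, 0.606, 0.218] pointing down, gripper open.
Joint ranges: [-3.01, 3.01], [-0.46, 2.08], [-1.47, 1.51], [0.13, 2.56], [-1, 4.14], [0.04, 2.09], [-2.66, 2.66]. Speed limits (rad/s): [2.57, 2.57, 3.14, 3.14, 3.14, 3.14, 3.14].

### API

Orientations are given as a unit quaternion [x, y, z, w].
In Python, from plant import r, viewer gives the robot as it stands.
- The arm moves only by the tool play_rows, never from a script. Its argument "commands" is a list of rows, each an object with "delta_rot": the turn, a rotation vector about the tool's x, y, z normalised to -1 to 1, where 1 is pi rad, a list of three; "travel": the shift along the tool's x, y, z normalised to -1 to 1, where 1 is 15 cm, a list of three; "gripper": the opening, from -1 (shut) to 1 (fully open). In form: [{"delta_rot": [wx, wy, wz], "travel": [x, y, z], "gripper": gripper}, ...]. A call has 1 to 12 rows; each row is the pose to reach, as a shift and turn from the pose commanded when the call began, along the tool's axes at that moment, turning the shorter way round; what a row does not reach only later rows make up. A row lasts 1/8 s, in which the tool goes at most 62.5 mm and 10.7 degrees, less where a joint would pass 70% of its speed; a pose out of reach is approached as far as the arm can. A call with a number of a shift or a turn outside -1 to 1 is refused whole. A call with a gripper value outside its range is refused whole. The fingers move at their own pace and stop on an object; "force" is the grip in N (left out, the last holds). Time passes only in rows, so rows that repeat a pose let the fingers close. It gives the time, the measured TCP pose, the force and the opening at its end, in the units of the state.
- r.get_state(): the state, without advancing time (a new reading comes with each control period).
- viewer.snapshot(name): name is "scene" or "top"; returns a dict with "color" (480x640x3 uint8, red, green, blue), "z_map" (480x640 float32, m along the optical axis (not along the pixel's ray), 0 where there is no reading), "fx", "fy", "cx", "cy" (pixels), "distortion" ([k1, k2, p1, p2, k3] as OpenCV has them; the pictures are not rectified), "origin" and "attitude" of the camera in the world. Camera axes: x right, y up, looking along -z (the intrinsics and any distortion apply to the point x, -y, -z); pixel columns grow to the right and rows downward; lengths in m; the calibration is good to about 2 mm. A picture is of the moment at which its call begins.
- r.finish_job(): hands the job in, once; it reports no verdict.
Trained networks look in the newest picture that a camera, given by its name, has taken for a name from the list of things; names that differ only in an ending like _2 or _b are one class to them, and where a whole thing is asked for, a point or a joint stands for the part that bears it (a point fixed in the world has none). Each returns a list of dicts, best first, with "conf" (0 to 1); they miss things now and then, are a little off and sometimes report something else, mostly with a low value. They report only what shows in the picture. A call takes as long as a camera call. They do not tell look-alikes from the thing itself.
- viewer.outline_of(camera, label): "pixels" (480x640 bool, what is visible of it) and "at" ([column, row] in pixels, amid what is visible of it).
- viewer.pinpoint(camera, label): "at" ([column, row] in pixels: a listed point, or the origin of a listed thing).
The state is a dict: "clock": time; "q": joint angles; "qd": joint speeds; "joint_torque": joint torques, N m; "tool_pos": TCP position; "eef_rot": TCP orientation; "contact_force": force on the tool from outside, world axes, zero at the start; "moment": the same for the moment, N m; "opening": opening from 0.0 (shut) to 1.0 (fully open).
Only numpy, scipy, OpenCV 4.12 (cv2) and the standard library are available. Lean on these libraries where they do the work, as an engineer would, in place of code of your own. Each camera call takes 0.05 s, during which the arm holds its last target. There are 200 camera calls.

## Working session

There is one attempt and no reset: what is moved stays moved. The work goes in short steps, Python scripts to look and compute and a tool call to move; the robot and the scene stay as the last step left them, time stands still between calls to the robot, and variables do not carry over. Pictures are saved under pics/ and viewed, about 8 in all and at most 12, crops included, and the job is handed in when it is done.

Besides the shell and the picture viewer there is one more tool, called after ">>>" in YAML: its name, and indented under it one key for each argument. play_rows: Moves the arm, as the interface text tells. Its arguments: {"type":"object","properties":{"commands":{"type":"array","items":{"type":"object","properties":{"delta_rot":{"type":"array","items":{"type":"number","minimum":-1,"maximum":1}},"travel":{"type":"array","items":{"type":"number","minimum":-1,"maximum":1}},"gripper":{"type":"number"}}}},"force":{"type":"number"}},"required":["commands"]}

```bash
ls; mkdir -p pics
cat > h.py <<'E'
import numpy as np, cv2
from scipy.spatial.transform import Rotation as R
from plant import r, viewer
def snap(n):
    s=viewer.snapshot(n)
    return s
def K(s): return np.array([[s['fx'],0,s['cx']],[0,s['fy'],s['cy']],[0,0,1.]])
def rot(s):
    a=np.array(s['attitude'],float)
    return a if a.shape==(3,3) else R.from_quat(a).as_matrix()
def rays(s,px):
    p=cv2.undistortPoints(np.array(px,float).reshape(-1,1,2),K(s),np.array(s['distortion'],float)).reshape(-1,2)
    return np.c_[p[:,0],-p[:,1],-np.ones(len(p))]@rot(s).T
def at_z(s,px,z):
    d=rays(s,px);o=np.array(s['origin']);return o+d*((z-o[2])/d[:,2])[:,None]
def deproj(s,px):
    px=np.array(px).reshape(-1,2);i=px.round().astype(int)
    return np.array(s['origin'])+rays(s,px)*s['z_map'][i[:,1],i[:,0]][:,None]
def cloud(s,mask):
    v,u=np.nonzero(mask&(s['z_map']>0));return deproj(s,np.c_[u,v])
def save(s,n): cv2.imwrite('pics/'+n,s['color'][:,:,::-1])
E
cat > a.py <<'E'
from h import *
for c in ['scene','top']:
    s=snap(c);save(s,c+'0.png');print(c,s['origin'],s['attitude'],s['fx'],s['distortion'])
    for l in ['cigar_long','cigar_short','mould_long','mould_short','lot_box','stamp','stamp_pad','knob_top','card','mould_long_seat','mould_short_seat','cigar_long_mid','cigar_short_mid']:
        for d in viewer.pinpoint(c,l):
            print(l,round(d['conf'],2),np.round(d['at']),deproj(s,d['at']).round(3)[0])
st=r.get_state();print(st['tool_pos'],st['eef_rot'],st['clock'],st['contact_force'])
E
python3 a.py
```

```text
pics
scene [ 1.04181179 -0.26111636  1.080479  ] [0.21484858 0.13973515 0.50359911 0.82504673] 464.2498449806425 [0.02930472 0.         0.         0.         0.        ]
cigar_long 0.96 [194. 316.] [ 0.548 -0.356  0.02 ]
cigar_long 0.17 [269. 225.] [ 0.39  -0.09   0.006]
cigar_short 0.63 [234. 304.] [ 0.563 -0.259  0.017]
mould_long 0.86 [183. 233.] [ 0.311 -0.306  0.015]
mould_long 0.74 [301. 278.] [ 0.576 -0.085  0.016]
mould_short 0.89 [362. 259.] [0.601 0.08  0.017]
mould_short 0.85 [434. 146.] [0.371 0.455 0.015]
lot_box 0.55 [444. 228.] [0.629 0.304 0.044]
lot_box 0.35 [146. 341.] [ 0.556 -0.478  0.022]
stamp 0.84 [396. 186.] [0.451 0.271 0.03 ]
stamp_pad 0.72 [393. 186.] [0.447 0.264 0.03 ]
stamp_pad 0.67 [267. 223.] [ 0.383 -0.093  0.012]
knob_top 0.65 [404. 166.] [0.441 0.292 0.096]
card 0.64 [448. 215.] [0.603 0.335 0.045]
card 0.41 [322. 199.] [0.392 0.07  0.025]
card 0.31 [195. 317.] [ 0.551 -0.357  0.02 ]
mould_long_seat 0.69 [290. 276.] [ 0.557 -0.105  0.013]
mould_long_seat 0.66 [170. 231.] [ 0.288 -0.334  0.015]
mould_long_seat 0.56 [351. 258.] [0.581 0.057 0.01 ]
mou
[... 1360 characters left out ...]
8 -0.105  0.019]
mould_long_seat 0.72 [432. 332.] [ 0.295 -0.33   0.006]
mould_long_seat 0.59 [287. 229.] [0.584 0.087 0.022]
mould_short_seat 0.85 [301. 226.] [0.596 0.048 0.01 ]
mould_short_seat 0.78 [164. 305.] [0.362 0.434 0.016]
mould_short_seat 0.35 [288. 229.] [0.583 0.084 0.024]
mould_short_seat 0.21 [482. 247.] [ 0.54  -0.48   0.013]
cigar_long_mid 0.66 [439. 250.] [ 0.529 -0.353  0.012]
cigar_short_mid 0.51 [404. 246.] [ 0.537 -0.249  0.027]
cigar_short_mid 0.43 [299. 227.] [0.589 0.052 0.021]
cigar_short_mid 0.17 [288. 230.] [0.583 0.085 0.013]
[0.15144176 0.60638484 0.2175346 ] [1.22061888e-01 9.92522491e-01 2.50755424e-05 8.48961271e-06] 1.4 [-0.74915853  0.31522023 -0.92009521]
```

Run:
```python
import cv2
a=cv2.imread('pics/top0.png')[180:360,110:530]; cv2.imwrite('pics/t1.png',cv2.resize(a,(800,343),interpolation=3))
```

```text
(no output)
```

View pics/scene0.png

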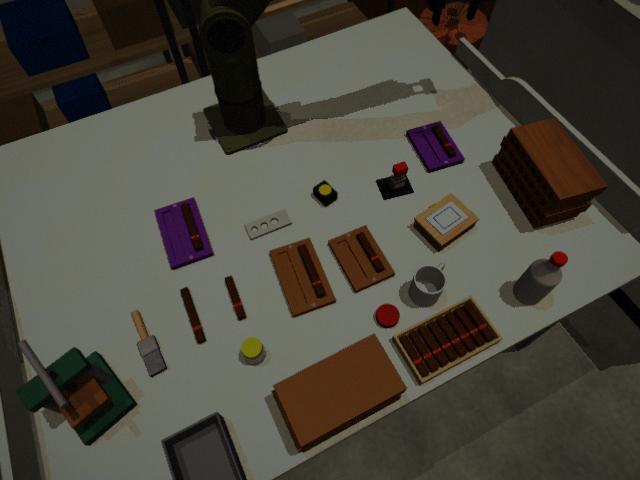

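View pics/t1.png

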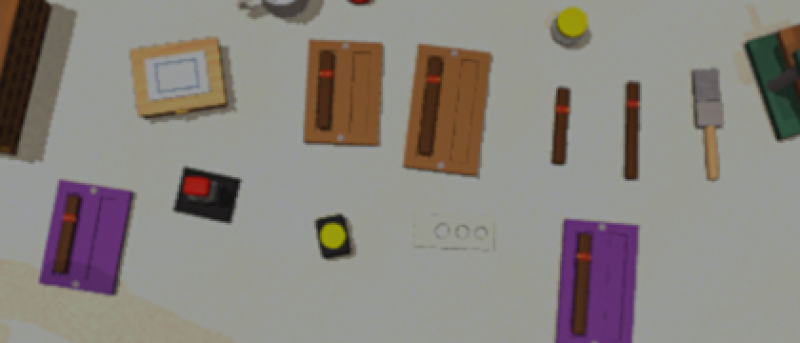

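```bash
cat > fit.py <<'E'
from h import *
from scipy.optimize import minimize
S=4
def box(lx,ly,z0,z1,cx=0,cy=0):
    return np.array([[cx+a*lx/2,cy+b*ly/2,z] for a in(-1,1) for b in(-1,1) for z in(z0,z1)])
STAMP=[box(.036,.054,.006,.014),box(.028,.042,.014,.048),box(.01,.01,.048,.07),box(.026,.036,.068,.098)]
MODELS=dict(cigar_long=[box(.15,.02,0,.02)],cigar_short=[box(.118,.02,0,.02)],
 mould_long=[box(.19,.112,0,.018),box(.15,.02,.012,.032,0,.026)],mould_short=[box(.158,.112,0,.018),box(.118,.02,.012,.032,0,.026)],
 lot_box=[box(.104,.134,0,.044)],stamp=STAMP,stamp_pad=[box(.07,.09,0,.006)])
def project(s,P):
    c=(P-np.array(s['origin']))@rot(s); c=c*[1,-1,-1]
    return cv2.projectPoints(c,np.zeros(3),np.zeros(3),K(s),np.array(s['distortion'],float))[0].reshape(-1,2)
def render(s,model,p,x0,y0,w,h,dz=0):
    im=np.zeros((h*S,w*S),np.uint8);c,sn=np.cos(p[2]),np.sin(p[2])
    for B in model:
        P=np.c_[B[:,0]*c-B[:,1]*sn+p[0],B[:,0]*sn+B[:,1]*c+p[1],B[:,2]+dz]
        q=(project(s,P)-[x0,y0]+.5)*S-.5
        cv2.fillConvexPoly(im,cv2.convexHull((q*16).round().astype(np.int32)),1,shift=4)
    return cv2.resize(im.astype(np.float32),(w,h),interpolation=cv2.INTER_AREA)
def fit(views,model,p0,dz=0):
    """views: list of (snapshot, mask, ignore-mask or None)"""
    pre=[]
    for s,m,ig in views:
        v,u=np.nonzero(m);x0,y0=max(u.min()-12,0),max(v.min()-12,0);x1,y1=min(u.max()+13,640),min(v.max()+13,480)
        pre.append((s,m[y0:y1,x0:x1].astype(np.float32),x0,y0,None if ig is None else ~ig[y0:y1,x0:x1]))
    def cost(p):
        t=0
        for s,m,x0,y0,w in pre:
            g=render(s,model,p,x0,y0,m.shape[1],m.shape[0],dz);e=np.abs(g-m)
            if w is not None:e=e*w
            t+=e.sum()/m.sum()
        return t/len(pre)
    best=None
    for k in range(2):
        p=np.array(p0 if best is None else best.x)
        b=minimize(cost,p,method='Nelder-Mead',options=dict(initial_simplex=[p,p+[.008,0,0],p+[0,.008,0],p+[0,0,.12]],xatol=1e-4,fatol=1e-5))
        if best is None or b.fun<best.fun:best=b
    return best.x,best.fun
def mask(c,l,s,near,tol=.07):
    best=None
    for d in viewer.outline_of(c,l):
        X=at_z(s,[d['at']],.02)[0]
        if np.hypot(*(X[:2]-near))<tol and (best is None or d['conf']>best['conf']):best=d
    return None if best is None else best['pixels'].astype(bool)
E
cat > b.py <<'E'
from fit import *
import pickle
N=dict(cigar_long=(.54,-.352,0),cigar_short=(.55,-.255,0),mould_long=(.565,-.08,0),mould_short=(.595,.08,0),lot_box=(.61,.32,.1),stamp=(.43,.275,-.1),stamp_pad=(.43,.275,-.1))
S_={c:snap(c) for c in('scene','top')};M={}
for l,p0 in N.items():
    V=[]
    for c in S_:
        m=mask(c,l,S_[c],p0[:2]); M[l,c]=m
        if m is None: print(l,c,'none');continue
        V.append((S_[c],m,M.get(('stamp',c)) if l=='stamp_pad' else None))
        x,f=fit(V[-1:],MODELS[l],p0)
        z=cloud(S_[c],m)[:,2]
        print(l,c,x.round(4),round(f,3),'n',m.sum(),'z50/90',np.percentile(z,[50,90]).round(3))
    if len(V)==2:
        x,f=fit(V,MODELS[l],p0);print('  joint',x.round(4),round(f,3))
pickle.dump((S_,M),open('m0.pkl','wb'))
E
python3 b.py
```

```text
cigar_long scene [ 0.5407 -0.36   -0.0418] 0.114 n 600 z50/90 [0.019 0.021]
cigar_long top [ 0.5353 -0.3608 -0.0388] 0.128 n 397 z50/90 [0.019 0.025]
  joint [ 0.5382 -0.3605 -0.0353] 0.133
cigar_short scene [ 0.5438 -0.2503 -0.089 ] 0.128 n 422 z50/90 [0.018 0.022]
cigar_short top [ 0.5421 -0.2514 -0.0752] 0.244 n 270 z50/90 [0.019 0.024]
  joint [ 0.5436 -0.2509 -0.0872] 0.195
mould_long scene [ 0.5662 -0.0775 -0.1094] 0.029 n 3204 z50/90 [0.017 0.029]
mould_long top [ 0.5648 -0.078  -0.1059] 0.03 n 2539 z50/90 [0.017 0.028]
  joint [ 0.5657 -0.0778 -0.1071] 0.032
mould_short scene [ 0.5908  0.0806 -0.0364] 0.048 n 2476 z50/90 [0.017 0.029]
mould_short top [ 0.5894  0.0801 -0.0394] 0.029 n 2110 z50/90 [0.017 0.029]
  joint [ 0.5895  0.0805 -0.0353] 0.04
lot_box scene [0.6044 0.329  0.1687] 0.06 n 2133 z50/90 [0.044 0.047]
lot_box top [0.6071 0.3279 0.1715] 0.079 n 1750 z50/90 [0.044 0.05 ]
  joint [0.6055 0.3282 0.1733] 0.073
stamp scene [0.4358 0.2828 0.005 ] 0.16 n 457 z50/90 [0.047 0.097]
stamp top [ 0.4339  0.2847 -0.0801] 0.1 n 271 z50/90 [0.074 0.1  ]
  joint [ 0.4341  0.2845 -0.0825] 0.141
stamp_pad scene [ 0.4304  0.2822 -0.1629] 0.131 n 371 z50/90 [0.005 0.008]
stamp_pad top [ 0.4305  0.2829 -0.1915] 0.136 n 456 z50/90 [0.005 0.011]
  joint [ 0.4305  0.2824 -0.1852] 0.137
```

```bash
cat > plan.py <<'E'
from h import *
def frame(a): # a: angle of tool y in the world, tool down
    y=[np.cos(a),np.sin(a),0];z=[0,0,-1.];return np.c_[np.cross(y,z),y,z]
def cur(pr=True):
    st=r.get_state();p=np.array(st['tool_pos']);M=R.from_quat(st['eef_rot']).as_matrix()
    if pr:print('t',round(st['clock'],2),'p',p.round(4),'yawdeg',np.degrees(np.arctan2(M[1,1],M[0,1])).round(2),'tilt',np.degrees(M[:2,2]).round(2),'F',np.round(st['contact_force'],1),'op',round(st['opening'],3))
    return p,M
def plan(wps):
    p,M=cur()
    for x,y,z,a in wps:
        q=np.array([x,y,z]);N=frame(np.radians(a));t=M.T@(q-p)/.15;w=R.from_matrix(M.T@N).as_rotvec()/np.pi
        print('->',(x,y,z,a),'travel',t.round(3),'rot',w.round(4),'' if abs(t).max()<=1 else 'TOO FAR');p,M=q,N
E
python3 - <<'E'
from plan import *
plan([(.28,.51,.22,87.8),(.40,.37,.22,87.8),(.47,.23,.22,87.8),(.53,.09,.22,87.8),(.54,-.06,.2,87.8),(.54,-.21,.15,87.8),(.538,-.3595,.09,87.8),(.538,-.3605,.009,87.8)])
E
```

```text
t 2.2 p [0.1515 0.6064 0.2176] yawdeg 75.98 tilt [0. 0.] F [ 0.9 -1.3  0.4] op 1.003
-> (0.28, 0.51, 0.22, 87.8) travel [-0.987 -0.416 -0.016] rot [ 0.      0.     -0.0657] 
-> (0.4, 0.37, 0.22, 87.8) travel [-0.835 -0.902  0.   ] rot [0. 0. 0.] 
-> (0.47, 0.23, 0.22, 87.8) travel [-0.502 -0.915  0.   ] rot [0. 0. 0.] 
-> (0.53, 0.09, 0.22, 87.8) travel [-0.436 -0.917  0.   ] rot [0. 0. 0.] 
-> (0.54, -0.06, 0.2, 87.8) travel [-0.105 -0.997  0.133] rot [0. 0. 0.] 
-> (0.54, -0.21, 0.15, 87.8) travel [-0.038 -0.999  0.333] rot [0. 0. 0.] 
-> (0.538, -0.3595, 0.09, 87.8) travel [-0.025 -0.996  0.4  ] rot [0. 0. 0.] 
-> (0.538, -0.3605, 0.009, 87.8) travel [-0.    -0.007  0.54 ] rot [0. 0. 0.]
```

>>> play_rows:
  commands:
    - {"travel": [-0.987,-0.416,-0.016],"delta_rot": [0,0,-0.0657],"gripper": 0.14}
    - {"travel": [-0.987,-0.416,-0.016],"delta_rot": [0,0,-0.0657],"gripper": 0.14}
    - {"travel": [-0.987,-0.416,-0.016],"delta_rot": [0,0,-0.0657],"gripper": 0.14}
    - {"travel": [-0.987,-0.416,-0.016],"delta_rot": [0,0,-0.0657],"gripper": 0.14}

```text
clock: 2.7
tool_pos: [0.2838, 0.5074, 0.2199]
eef_rot: [0.023, 1.0, -0.001, 0.001]
contact_force: [-1.0, -0.1, -0.3]
opening: 0.581
```

>>> play_rows:
  commands:
    - {"travel": [-0.835,-0.902,0],"delta_rot": [0,0,0],"gripper": 0.14}
    - {"travel": [-0.835,-0.902,0],"delta_rot": [0,0,0],"gripper": 0.14}
    - {"travel": [-0.835,-0.902,0],"delta_rot": [0,0,0],"gripper": 0.14}
    - {"travel": [-0.835,-0.902,0],"delta_rot": [0,0,0],"gripper": 0.14}

```text
clock: 3.2
tool_pos: [0.4033, 0.366, 0.2198]
eef_rot: [0.023, 1.0, -0.001, 0.001]
contact_force: [-0.5, 0.3, -0.4]
opening: 0.569
```

>>> play_rows:
  commands:
    - {"travel": [-0.502,-0.915,0],"delta_rot": [0,0,0],"gripper": 0.14}
    - {"travel": [-0.502,-0.915,0],"delta_rot": [0,0,0],"gripper": 0.14}
    - {"travel": [-0.502,-0.915,0],"delta_rot": [0,0,0],"gripper": 0.14}
    - {"travel": [-0.502,-0.915,0],"delta_rot": [0,0,0],"gripper": 0.14}

```text
clock: 3.7
tool_pos: [0.4704, 0.2295, 0.2199]
eef_rot: [0.02, 1.0, 0.0, 0.0]
contact_force: [0.1, 0.7, 0.4]
opening: 0.568
```

>>> play_rows:
  commands:
    - {"travel": [-0.436,-0.917,0],"delta_rot": [0,0,0],"gripper": 0.14}
    - {"travel": [-0.436,-0.917,0],"delta_rot": [0,0,0],"gripper": 0.14}
    - {"travel": [-0.436,-0.917,0],"delta_rot": [0,0,0],"gripper": 0.14}

```text
clock: 4.08
tool_pos: [0.5309, 0.0899, 0.2199]
eef_rot: [0.019, 1.0, 0.0, 0.0]
contact_force: [-0.3, -0.2, 0.4]
opening: 0.567
```

>>> play_rows:
  commands:
    - {"travel": [-0.105,-0.997,0.133],"delta_rot": [0,0,0],"gripper": 0.14}
    - {"travel": [-0.105,-0.997,0.133],"delta_rot": [0,0,0],"gripper": 0.14}
    - {"travel": [-0.105,-0.997,0.133],"delta_rot": [0,0,0],"gripper": 0.14}

```text
clock: 4.45
tool_pos: [0.5403, -0.0605, 0.1995]
eef_rot: [0.019, 1.0, 0.0, -0.0]
contact_force: [0.2, 0.5, -0.1]
opening: 0.571
```

>>> play_rows:
  commands:
    - {"travel": [-0.038,-0.999,0.333],"delta_rot": [0,0,0],"gripper": 0.14}
    - {"travel": [-0.038,-0.999,0.333],"delta_rot": [0,0,0],"gripper": 0.14}
    - {"travel": [-0.038,-0.999,0.333],"delta_rot": [0,0,0],"gripper": 0.14}
    - {"travel": [-0.038,-0.999,0.333],"delta_rot": [0,0,0],"gripper": 0.14}

```text
clock: 4.95
tool_pos: [0.5405, -0.2096, 0.149]
eef_rot: [0.02, 1.0, 0.0, -0.0]
contact_force: [-0.2, -0.7, 1.2]
opening: 0.572
```

Works quickly. On to the cigar, descending and gripping with moderate force.

>>> play_rows:
  commands:
    - {"travel": [-0.025,-0.996,0.4],"delta_rot": [0,0,0],"gripper": 0.14}
    - {"travel": [-0.025,-0.996,0.4],"delta_rot": [0,0,0],"gripper": 0.14}
    - {"travel": [-0.025,-0.996,0.4],"delta_rot": [0,0,0],"gripper": 0.14}
    - {"travel": [-0.025,-0.996,0.4],"delta_rot": [0,0,0],"gripper": 0.14}
    - {"travel": [-0.025,-0.996,0.4],"delta_rot": [0,0,0],"gripper": 0.14}

```text
clock: 5.58
tool_pos: [0.5407, -0.3549, 0.0907]
eef_rot: [0.017, 1.0, 0.001, 0.001]
contact_force: [0.8, 1.2, -0.1]
opening: 0.567
```

Run:
```python
from plan import *
plan([(.538,-.3605,.009,87.8),(.538,-.3605,.09,87.8)])
s=snap('scene');cv2.imwrite('pics/g1.png',cv2.resize(s['color'][230:410,90:330,::-1],(720,540),interpolation=3))
```

```text
t 5.58 p [ 0.5407 -0.3549  0.0907] yawdeg 88.08 tilt [0.14 0.17] F [ 0.8  1.2 -0.1] op 0.567
-> (0.538, -0.3605, 0.009, 87.8) travel [ 0.018 -0.04   0.545] rot [0.0009 0.0007 0.0015] 
-> (0.538, -0.3605, 0.09, 87.8) travel [ 0.    0.   -0.54] rot [0. 0. 0.]
```

View pics/g1.png

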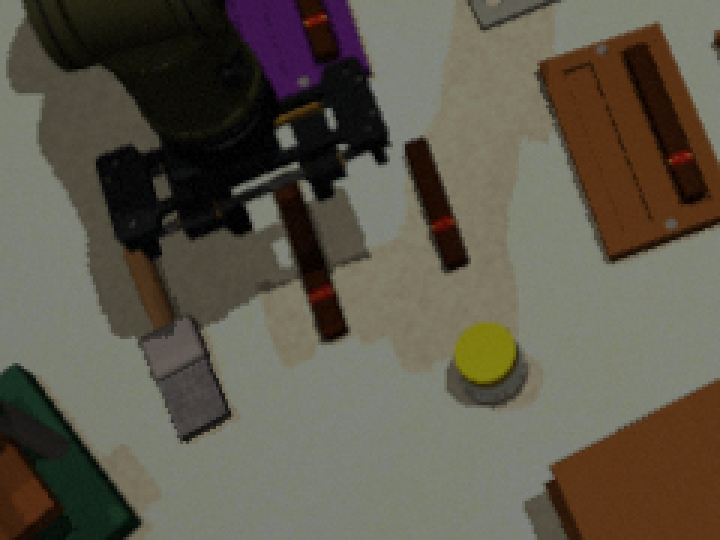

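>>> play_rows:
  commands:
    - {"travel": [0,0,0],"delta_rot": [0,0,0],"gripper": 0.14}
    - {"travel": [0,0,0],"delta_rot": [0,0,0],"gripper": 0.14}

```text
clock: 5.88
tool_pos: [0.5386, -0.3583, 0.0906]
eef_rot: [0.018, 1.0, 0.0, 0.0]
contact_force: [-0.4, 0.8, -0.1]
opening: 0.57
```

Run:
```python
from plan import *
plan([(.538,-.3605,.009,87.8),(.538,-.3605,.09,87.8)])
```

```text
t 5.88 p [ 0.5386 -0.3583  0.0906] yawdeg 87.89 tilt [0.04 0.01] F [-0.4  0.8 -0.1] op 0.57
-> (0.538, -0.3605, 0.009, 87.8) travel [ 0.004 -0.015  0.544] rot [0.     0.0002 0.0005] 
-> (0.538, -0.3605, 0.09, 87.8) travel [ 0.    0.   -0.54] rot [0. 0. 0.]
```

>>> play_rows:
  commands:
    - {"travel": [0,-0.008,0.35],"delta_rot": [0,0,0],"gripper": 0.14}
    - {"travel": [0,-0.008,0.541],"delta_rot": [0,0,0],"gripper": 0.14}
    - {"travel": [0,-0.008,0.541],"delta_rot": [0,0,0],"gripper": 0.14}
    - {"travel": [0,-0.008,0.541],"delta_rot": [0,0,0],"gripper": 0.14}
    - {"travel": [0,-0.008,0.541],"delta_rot": [0,0,0],"gripper": -1}
    - {"travel": [0,-0.008,0.541],"delta_rot": [0,0,0],"gripper": -1}
    - {"travel": [0,-0.008,0.541],"delta_rot": [0,0,0],"gripper": -1}
    - {"travel": [0,-0.008,0.541],"delta_rot": [0,0,0],"gripper": -1}
  force: 20

```text
clock: 6.88
tool_pos: [0.538, -0.3607, 0.009]
eef_rot: [0.019, 1.0, -0.0, 0.0]
contact_force: [-0.4, 0.6, -0.6]
opening: 0.141
```

>>> play_rows:
  commands:
    - {"travel": [0,0,-0.35],"delta_rot": [0,0,0],"gripper": -1}
    - {"travel": [0,0,-0.8],"delta_rot": [0,0,0],"gripper": -1}
    - {"travel": [0,0,-0.8],"delta_rot": [0,0,0],"gripper": -1}
    - {"travel": [0,0,-0.8],"delta_rot": [0,0,0],"gripper": -1}

```text
clock: 7.38
tool_pos: [0.5376, -0.3607, 0.1289]
eef_rot: [0.019, 1.0, -0.0, -0.0]
contact_force: [-0.4, 1.2, -0.5]
opening: 0.005
```

Run:
```python
from plan import *
c,s=np.cos(-.1071),np.sin(-.1071);L=np.array([.5657,-.0778])+[-.026*-s,-.026*c];L=np.array([.5657+.026*s,-.0778-.026*c])
c,s=np.cos(-.0353),np.sin(-.0353);Sh=np.array([.5895+.026*s,.0805-.026*c])
print('seats',L,Sh)
plan([(.545,-.23,.11,85.8),(*L.round(4),.09,83.9),(*L.round(4),.04,83.9)])
```

```text
seats [ 0.56292072 -0.10365103] [0.58858239 0.0545162 ]
t 7.38 p [ 0.5376 -0.3607  0.1289] yawdeg 87.79 tilt [-0.   -0.02] F [-0.4  1.2 -0.5] op 0.005
-> (0.545, -0.23, 0.11, 85.8) travel [-0.016  0.873  0.126] rot [-0.0001 -0.      0.0111] 
-> (np.float64(0.5629), np.float64(-0.1037), 0.09, 83.9) travel [-0.057  0.848  0.133] rot [0.     0.     0.0106] 
-> (np.float64(0.5629), np.float64(-0.1037), 0.04, 83.9) travel [0.    0.    0.333] rot [0. 0. 0.]
```

Run:
```python
from fit import *
s=snap('scene');cv2.imwrite('pics/g2.png',cv2.resize(s['color'][200:380,100:340,::-1],(720,540),interpolation=3))
for c in('scene','top'):
    if c=='top': s=snap(c)
    m=mask(c,'cigar_long',s,np.array([.54,-.36]))
    if m is not None:print(fit([(s,m,None)],MODELS['cigar_long'],(.54,-.36,0)),m.sum())
```

```text
(array([ 0.53702733, -0.36114582, -0.0195101 ]), np.float64(0.8843482732772827)) 234
```

View pics/g2.png

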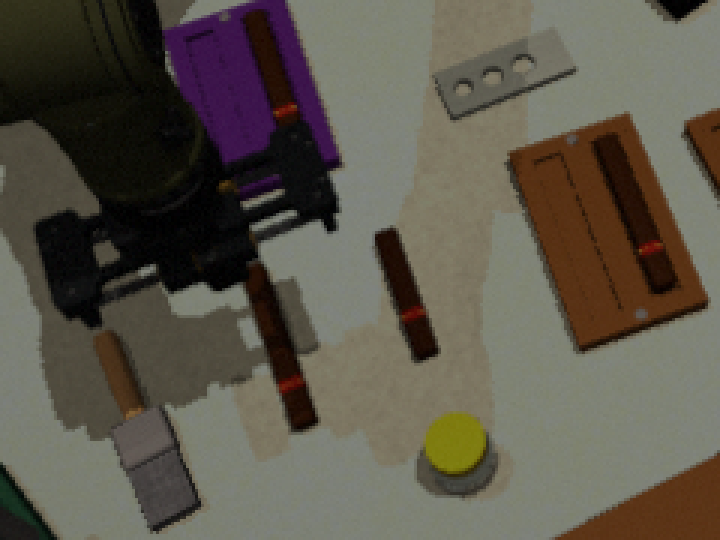

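Run:
```python
from fit import *
from plan import cur
p,M=cur()
for c in('scene','top'):
    s=snap(c);o=np.array(s['origin'])
    print(c,'tcp px',project(s,np.array([p,p+[0,0,.019],p+[0,0,.1]])).round(1))
    v,u=np.mgrid[0:480,0:640];z=s['z_map'];P=cloud(s,z>0)
    k=(np.hypot(P[:,0]-p[0],P[:,1]-p[1])<.13)&(P[:,2]>.05)
    Q=P[k];print(len(Q),'lowest',Q[np.argsort(Q[:,2])[:12]].round(3).tolist())
    for a,b in((.05,.11),(.11,.16),(.16,.2),(.2,.25),(.25,.3)):
        q=Q[(Q[:,2]>a)&(Q[:,2]<b)]
        if len(q):print(a,len(q),q.min(0).round(3),q.max(0).round(3))
s=snap('scene');u,v=project(s,p[None])[0].astype(int)
a=s['color'][v-60:v+50,u-70:u+70,::-1].copy();cv2.circle(a,(70,60),1,(0,255,0),-1);cv2.imwrite('pics/g3.png',cv2.resize(cv2.convertScaleAbs(a,alpha=2.5),(700,550),interpolation=2))
```

```text
t 7.58 p [ 0.5368 -0.3601  0.127 ] yawdeg 87.81 tilt [-0.17  0.09] F [ 0.2  0.1 -0.3] op 0.007
scene tcp px [[179.4 295. ]
 [177.  291.5]
 [166.  275.7]]
16443 lowest [[0.542, -0.367, 0.145], [0.546, -0.364, 0.15], [0.546, -0.36, 0.15], [0.544, -0.357, 0.15], [0.546, -0.369, 0.15], [0.547, -0.353, 0.151], [0.544, -0.368, 0.151], [0.543, -0.365, 0.151], [0.546, -0.371, 0.151], [0.544, -0.348, 0.151], [0.546, -0.355, 0.152], [0.544, -0.363, 0.152]]
0.11 37 [ 0.542 -0.374  0.145] [ 0.548 -0.348  0.16 ]
0.16 83 [ 0.529 -0.375  0.16 ] [ 0.548 -0.347  0.196]
0.2 940 [ 0.508 -0.454  0.2  ] [ 0.576 -0.266  0.25 ]
0.25 1526 [ 0.499 -0.455  0.25 ] [ 0.575 -0.265  0.3  ]
top tcp px [[450.2 240.9]
 [451.8 239.7]
 [458.8 234.3]]
3974 lowest [[0.503, -0.337, 0.213], [0.501, -0.381, 0.213], [0.501, -0.378, 0.214], [0.501, -0.375, 0.215], [0.501, -0.383, 0.216], [0.505, -0.28, 0.216], [0.503, -0.333, 0.218], [0.504, -0.274, 0.218], [0.502, -0.331, 0.219], [0.502, -0.343, 0.219], [0.503, -0.367, 0.219], [0.505, -0.367, 0.219]]
0.2 297 [ 0.5   -0.385  0.213] [ 0.574 -0.266  0.25 ]
0.25 409 [ 0.499 -0.352  0.25 ] [ 0.573 -0.266  0.3  ]
```

View pics/g3.png

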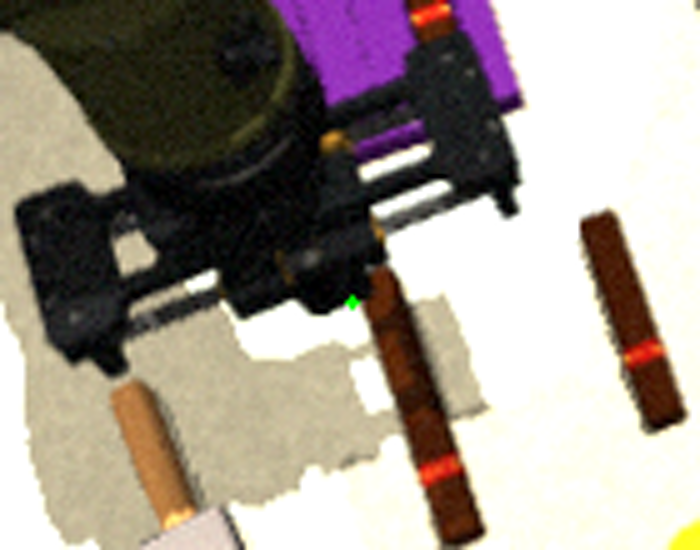

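>>> play_rows:
  commands:
    - {"travel": [0,0,0.2],"delta_rot": [0,0,0],"gripper": 0.14}
    - {"travel": [0,0,0.4],"delta_rot": [0,0,0],"gripper": 0.14}
    - {"travel": [0,0,0.6],"delta_rot": [0,0,0],"gripper": 0.14}
    - {"travel": [0,0,0.8],"delta_rot": [0,0,0],"gripper": 0.14}
    - {"travel": [0,0,0.827],"delta_rot": [0,0,0],"gripper": 0.14}
    - {"travel": [0,0,0.827],"delta_rot": [0,0,0],"gripper": 0.14}

```text
clock: 8.48
tool_pos: [0.5382, -0.3607, 0.005]
eef_rot: [0.019, 1.0, 0.0, 0.0]
contact_force: [0.0, 0.4, -0.5]
opening: 0.568
```

>>> play_rows:
  commands:
    - {"travel": [0,0,0.02],"delta_rot": [0,0,0],"gripper": 0.14}
    - {"travel": [0,0,0.02],"delta_rot": [0,0,0],"gripper": 0.14}

```text
clock: 8.72
tool_pos: [0.5384, -0.3609, 0.0026]
eef_rot: [0.019, 1.0, -0.0, 0.001]
contact_force: [-0.1, 0.1, 0.2]
opening: 0.567
```

>>> play_rows:
  commands:
    - {"travel": [0,0,0.02],"delta_rot": [0,0,0],"gripper": 0.14}
    - {"travel": [0,0,0.02],"delta_rot": [0,0,0],"gripper": 0.14}

```text
clock: 8.98
tool_pos: [0.5378, -0.3606, -0.0012]
eef_rot: [0.019, 1.0, 0.0, -0.0]
contact_force: [0.1, 0.1, 1.1]
opening: 0.569
```

>>> play_rows:
  commands:
    - {"travel": [0,0,0.02],"delta_rot": [0,0,0],"gripper": 0.14}
    - {"travel": [0,0,0.02],"delta_rot": [0,0,0],"gripper": 0.14}

```text
clock: 9.22
tool_pos: [0.5377, -0.3605, -0.0045]
eef_rot: [0.019, 1.0, 0.0, -0.0]
contact_force: [-0.9, -0.9, 0.2]
opening: 0.571
```

>>> play_rows:
  commands:
    - {"travel": [0,0,0.02],"delta_rot": [0,0,0],"gripper": -1}
    - {"travel": [0,0,0.02],"delta_rot": [0,0,0],"gripper": -1}
    - {"travel": [0,0,0.02],"delta_rot": [0,0,0],"gripper": -1}
    - {"travel": [0,0,0.02],"delta_rot": [0,0,0],"gripper": -1}
    - {"travel": [0,0,0.02],"delta_rot": [0,0,0],"gripper": -1}
    - {"travel": [0,0,0.02],"delta_rot": [0,0,0],"gripper": -1}

```text
clock: 9.98
tool_pos: [0.5379, -0.3607, -0.0072]
eef_rot: [0.019, 1.0, 0.0, 0.0]
contact_force: [-0.3, -0.1, -1.3]
opening: 0.222
```

>>> play_rows:
  commands:
    - {"travel": [0,0,-0.15],"delta_rot": [0,0,0],"gripper": -1}
    - {"travel": [0,0,-0.5],"delta_rot": [0,0,0],"gripper": -1}
    - {"travel": [0,0,-0.5],"delta_rot": [0,0,0],"gripper": -1}
    - {"travel": [0,0,-0.5],"delta_rot": [0,0,0],"gripper": -1}

```text
clock: 10.48
tool_pos: [0.5378, -0.3608, 0.0687]
eef_rot: [0.019, 1.0, -0.0, 0.0]
contact_force: [-0.5, 0.1, -2.0]
opening: 0.223
```

>>> play_rows:
  commands:
    - {"travel": [-0.016,0.43,0.0],"delta_rot": [0,0,0.011],"gripper": -1}
    - {"travel": [-0.05,0.873,0.0],"delta_rot": [0,0,0.011],"gripper": -1}
    - {"travel": [-0.05,0.873,0.0],"delta_rot": [0,0,0.011],"gripper": -1}
    - {"travel": [-0.05,0.873,0.0],"delta_rot": [0,0,0.011],"gripper": -1}
    - {"travel": [-0.05,0.873,0.0],"delta_rot": [0,0,0.011],"gripper": -1}

```text
clock: 11.1
tool_pos: [0.5495, -0.2326, 0.0673]
eef_rot: [0.038, 0.999, -0.001, -0.001]
contact_force: [-0.1, 0.3, -0.7]
opening: 0.225
```

Run:
```python
from plan import *
plan([(.5629,-.1037,.05,83.9),(.5629,-.1037,.005,83.9)])
```

```text
t 11.1 p [ 0.5495 -0.2326  0.0673] yawdeg 85.65 tilt [-0.07 -0.08] F [-0.1  0.3 -0.7] op 0.225
-> (0.5629, -0.1037, 0.05, 83.9) travel [-0.024  0.864  0.114] rot [-0.0005 -0.0004  0.0097] 
-> (0.5629, -0.1037, 0.005, 83.9) travel [0.  0.  0.3] rot [0. 0. 0.]
```

>>> play_rows:
  commands:
    - {"travel": [-0.012,0.43,0.0],"delta_rot": [0,0,0.01],"gripper": -1}
    - {"travel": [-0.024,0.86,0.05],"delta_rot": [0,0,0.01],"gripper": -1}
    - {"travel": [-0.024,0.86,0.11],"delta_rot": [0,0,0.01],"gripper": -1}
    - {"travel": [-0.024,0.86,0.11],"delta_rot": [0,0,0.01],"gripper": -1}
    - {"travel": [-0.024,0.86,0.11],"delta_rot": [0,0,0.01],"gripper": -1}
    - {"travel": [-0.024,0.86,0.11],"delta_rot": [0,0,0.01],"gripper": -1}

```text
clock: 11.85
tool_pos: [0.5633, -0.1042, 0.0515]
eef_rot: [0.054, 0.999, -0.001, 0.0]
contact_force: [-0.3, -0.7, 0.3]
opening: 0.223
```

```bash
cat > look.py <<'E'
from fit import *
from plan import *
import sys
x0,y0,x1,y1=map(int,sys.argv[2:6])
plan([eval(a) for a in sys.argv[6:]])
s=snap('scene');cv2.imwrite('pics/'+sys.argv[1],cv2.resize(cv2.convertScaleAbs(s['color'][y0:y1,x0:x1,::-1],alpha=1.7),None,fx=5,fy=5,interpolation=3))
E
python3 look.py p1.png 230 190 380 310 "(.5629,-.1037,.005,83.9)"
```

```text
t 11.85 p [ 0.5633 -0.1042  0.0515] yawdeg 83.82 tilt [ 0.02 -0.07] F [-0.3 -0.7  0.3] op 0.223
-> (0.5629, -0.1037, 0.005, 83.9) travel [0.003 0.003 0.31 ] rot [-0.0004  0.0001 -0.0004]
```

View pics/p1.png

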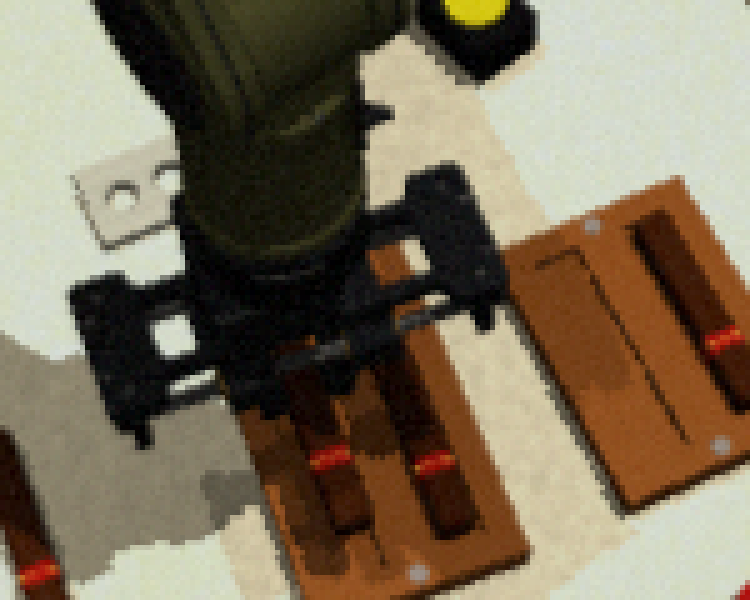

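Run:
```python
from fit import *
s=snap('scene')
p=np.array([.5633,-.1042]);d=np.array([np.cos(-.107),np.sin(-.107)]);n=np.array([-d[1],d[0]])
I=cv2.cvtColor(s['color'],cv2.COLOR_RGB2GRAY).astype(np.float32)
T=np.arange(.04,.105,.001);prof=np.zeros(len(T))
for o in np.linspace(-.005,.005,5):
    q=project(s,np.array([[*(p+d*t+n*o),.0787] for t in T])).astype(np.float32)
    prof+=cv2.remap(I,q[:,:1],q[:,1:],1)[:,0]/5
print(np.c_[T*1000,prof].round(0).astype(int)[20:].tolist())
n_=np.arange(-.025,.0251,.001);prof=0
for t in np.linspace(.057,.068,6):
    q=project(s,np.array([[*(p+d*t+n*o),.0787] for o in n_])).astype(np.float32)
    prof=prof+cv2.remap(I,q[:,:1],q[:,1:],1)[:,0]/6
print(np.c_[n_*1000,prof].round(0).astype(int).tolist())
```

```text
[[60, 18], [61, 20], [62, 21], [63, 22], [64, 22], [65, 22], [66, 23], [67, 23], [68, 22], [69, 22], [70, 22], [71, 22], [72, 21], [73, 20], [74, 17], [75, 14], [76, 11], [77, 9], [78, 7], [79, 6], [80, 8], [81, 14], [82, 23], [83, 31], [84, 35], [85, 38], [86, 39], [87, 40], [88, 41], [89, 41], [90, 42], [91, 42], [92, 41], [93, 42], [94, 42], [95, 43], [96, 42], [97, 41], [98, 41], [99, 39], [100, 40], [101, 42], [102, 44], [103, 44], [104, 44]]
[[-25, 28], [-24, 28], [-23, 28], [-22, 27], [-21, 26], [-20, 24], [-19, 21], [-18, 19], [-17, 20], [-16, 21], [-15, 21], [-14, 19], [-13, 17], [-12, 14], [-11, 10], [-10, 8], [-9, 10], [-8, 15], [-7, 18], [-6, 20], [-5, 21], [-4, 21], [-3, 20], [-2, 19], [-1, 20], [0, 20], [1, 20], [2, 20], [3, 20], [4, 20], [5, 19], [6, 18], [7, 18], [8, 20], [9, 25], [10, 32], [11, 39], [12, 43], [13, 44], [14, 44], [15, 44], [16, 45], [17, 45], [18, 45], [19, 45], [20, 45], [21, 44], [22, 44], [23, 45], [24, 45], [25, 45]]
```

>>> play_rows:
  commands:
    - {"travel": [0.0,0.002,0.1],"delta_rot": [0,0,0],"gripper": -1}
    - {"travel": [0.0,0.002,0.2],"delta_rot": [0,0,0],"gripper": -1}
    - {"travel": [0.0,0.002,0.25],"delta_rot": [0,0,0],"gripper": -1}
    - {"travel": [0.0,0.002,0.28],"delta_rot": [0,0,0],"gripper": -1}
    - {"travel": [0.0,0.002,0.295],"delta_rot": [0,0,0],"gripper": -1}
    - {"travel": [0.0,0.002,0.295],"delta_rot": [0,0,0],"gripper": -1}

```text
clock: 12.7
tool_pos: [0.5635, -0.1015, 0.007]
eef_rot: [0.052, 0.999, -0.0, 0.0]
contact_force: [-0.2, -0.2, -0.6]
opening: 0.223
```

>>> play_rows:
  commands:
    - {"travel": [0.0,0.0,0.012],"delta_rot": [0,0,0],"gripper": -1}
    - {"travel": [0.0,0.0,0.012],"delta_rot": [0,0,0],"gripper": -1}

```text
clock: 12.95
tool_pos: [0.5637, -0.1015, 0.0054]
eef_rot: [0.052, 0.999, -0.0, 0.0]
contact_force: [-1.0, -0.2, 0.5]
opening: 0.223
```

>>> play_rows:
  commands:
    - {"travel": [0.0,-0.007,0.004],"delta_rot": [0,0,0],"gripper": -1}
    - {"travel": [0.0,-0.007,0.004],"delta_rot": [0,0,0],"gripper": -1}
    - {"travel": [0.0,-0.007,0.004],"delta_rot": [0,0,0],"gripper": -0.32}
    - {"travel": [0.0,-0.007,0.004],"delta_rot": [0,0,0],"gripper": -0.32}
    - {"travel": [0.0,-0.007,0.004],"delta_rot": [0,0,0],"gripper": -0.32}

```text
clock: 13.58
tool_pos: [0.5633, -0.1024, 0.0046]
eef_rot: [0.052, 0.999, 0.0, -0.0]
contact_force: [-1.0, 0.6, 0.5]
opening: 0.341
```

>>> play_rows:
  commands:
    - {"travel": [0.0,0,-0.2],"delta_rot": [0,0,0],"gripper": -0.32}
    - {"travel": [0.0,0,-0.4],"delta_rot": [0,0,0],"gripper": -0.32}
    - {"travel": [0.0,0,-0.4],"delta_rot": [0,0,0],"gripper": 0.14}
    - {"travel": [0.0,0,-0.4],"delta_rot": [0,0,0],"gripper": 0.14}

```text
clock: 14.08
tool_pos: [0.5629, -0.1025, 0.0641]
eef_rot: [0.052, 0.999, 0.0, -0.0]
contact_force: [0.6, 0.1, -0.8]
opening: 0.541
```

Run:
```python
from plan import *
plan([(.5436,-.2509,.06,85),(.5436,-.2509,-.007,85),(.5436,-.2509,.07,85)])
```

```text
t 14.07 p [ 0.5629 -0.1025  0.0641] yawdeg 84.02 tilt [-0.05  0.  ] F [ 0.6  0.1 -0.8] op 0.541
-> (0.5436, -0.2509, 0.06, 85) travel [ 0.025 -0.997  0.027] rot [-0.     -0.0003 -0.0055] 
-> (0.5436, -0.2509, -0.007, 85) travel [0.    0.    0.447] rot [0. 0. 0.] 
-> (0.5436, -0.2509, 0.07, 85) travel [ 0.     0.    -0.513] rot [0. 0. 0.]
```

>>> play_rows:
  commands:
    - {"travel": [0.012,-0.4,0.0],"delta_rot": [0,0,-0.005],"gripper": 0.14}
    - {"travel": [0.025,-0.8,0.027],"delta_rot": [0,0,-0.0055],"gripper": 0.14}
    - {"travel": [0.025,-0.997,0.027],"delta_rot": [0,0,-0.0055],"gripper": 0.14}
    - {"travel": [0.025,-0.997,0.027],"delta_rot": [0,0,-0.0055],"gripper": 0.14}
    - {"travel": [0.025,-0.997,0.027],"delta_rot": [0,0,-0.0055],"gripper": 0.14}
    - {"travel": [0.025,-0.997,0.027],"delta_rot": [0,0,-0.0055],"gripper": 0.14}
    - {"travel": [0.025,-0.997,0.027],"delta_rot": [0,0,-0.0055],"gripper": 0.14}

```text
clock: 14.95
tool_pos: [0.5445, -0.2492, 0.0606]
eef_rot: [0.042, 0.999, 0.0, 0.0]
contact_force: [0.1, 0.2, 0.8]
opening: 0.569
```

```bash
cat > c.py <<'E'
from fit import *
from plan import *
plan([(.5436,-.2509,-.007,85)])
for c in('scene','top'):
    s=snap(c);m=mask(c,'cigar_long',s,np.array([.563,-.10]),.03)
    if m is None:print(c,'none');continue
    for h in(.012,.018):
        x,f=fit([(s,m,None)],[box(.15,.02,h,h+.02)],(.563,-.103,-.107));print(c,h,x.round(4),round(f,3))
    P=cloud(s,cv2.erode(m.astype(np.uint8),np.ones((3,3)))>0)
    d=np.array([np.cos(-.107),np.sin(-.107)]);t=(P[:,:2]-[.5629,-.1037])@d
    print('top z by section',[np.round(np.median(P[(t>a)&(t<a+.03),2]),4) for a in np.arange(-.075,.07,.03)])
E
python3 c.py
```

```text
t 14.95 p [ 0.5445 -0.2492  0.0606] yawdeg 85.14 tilt [0.   0.04] F [0.1 0.2 0.8] op 0.569
-> (0.5436, -0.2509, -0.007, 85) travel [ 0.005 -0.012  0.451] rot [0.0002 0.     0.0008] 
scene 0.012 [ 0.5622 -0.1017 -0.1127] 0.088
scene 0.018 [ 0.5647 -0.1026 -0.1161] 0.092
top z by section [np.float64(0.0316), np.float64(0.0315), np.float64(0.0311), np.float64(0.0313), np.float64(0.031)]
top 0.012 [ 0.5611 -0.1018 -0.111 ] 0.134
top 0.018 [ 0.5605 -0.1016 -0.112 ] 0.141
top z by section [np.float64(0.0306), np.float64(0.0304), np.float64(0.0305), np.float64(0.031), np.float64(0.0301)]
```

>>> play_rows:
  commands:
    - {"travel": [0.003,-0.008,0.25],"delta_rot": [0,0,0],"gripper": 0.14}
    - {"travel": [0.003,-0.008,0.4],"delta_rot": [0,0,0],"gripper": 0.14}
    - {"travel": [0.003,-0.008,0.451],"delta_rot": [0,0,0],"gripper": 0.14}
    - {"travel": [0.003,-0.008,0.451],"delta_rot": [0,0,0],"gripper": 0.14}
    - {"travel": [0.003,-0.008,0.451],"delta_rot": [0,0,0],"gripper": -1}
    - {"travel": [0.003,-0.008,0.451],"delta_rot": [0,0,0],"gripper": -1}
    - {"travel": [0.003,-0.008,0.451],"delta_rot": [0,0,0],"gripper": -1}
    - {"travel": [0.003,-0.008,0.451],"delta_rot": [0,0,0],"gripper": -1}
    - {"travel": [0.003,-0.008,0.451],"delta_rot": [0,0,0],"gripper": -1}

```text
clock: 16.27
tool_pos: [0.5438, -0.2521, -0.0066]
eef_rot: [0.044, 0.999, -0.0, 0.0]
contact_force: [0.0, 0.2, 4.8]
opening: 0.223
```

>>> play_rows:
  commands:
    - {"travel": [0,0,-0.15],"delta_rot": [0,0,0],"gripper": -1}
    - {"travel": [0,0,-0.5],"delta_rot": [0,0,0],"gripper": -1}
    - {"travel": [0,0,-0.5],"delta_rot": [0,0,0],"gripper": -1}
    - {"travel": [0,0,-0.5],"delta_rot": [0,0,0],"gripper": -1}

```text
clock: 16.77
tool_pos: [0.543, -0.2519, 0.0675]
eef_rot: [0.044, 0.999, 0.0, -0.0]
contact_force: [-0.9, 0.2, 0.1]
opening: 0.225
```

Run:
```python
from plan import *
plan([(.56,-.11,.07,86.5),(.5886,.03,.07,88),(.5886,.0545,.05,88)])
```

```text
t 16.77 p [ 0.543  -0.2519  0.0675] yawdeg 85.01 tilt [-0.04  0.01] F [-0.9  0.2  0.1] op 0.225
-> (0.56, -0.11, 0.07, 86.5) travel [-0.031  0.953 -0.016] rot [ 0.     -0.0002 -0.0083] 
-> (0.5886, 0.03, 0.07, 88) travel [-0.133  0.943  0.   ] rot [ 0.      0.     -0.0083] 
-> (0.5886, 0.0545, 0.05, 88) travel [0.006 0.163 0.133] rot [0. 0. 0.]
```

>>> play_rows:
  commands:
    - {"travel": [-0.015,0.4,-0.016],"delta_rot": [0,0,-0.008],"gripper": -1}
    - {"travel": [-0.031,0.8,-0.016],"delta_rot": [0,0,-0.008],"gripper": -1}
    - {"travel": [-0.031,0.953,-0.016],"delta_rot": [0,0,-0.008],"gripper": -1}
    - {"travel": [-0.031,0.953,-0.016],"delta_rot": [0,0,-0.008],"gripper": -1}

```text
clock: 17.27
tool_pos: [0.5599, -0.1071, 0.0691]
eef_rot: [0.029, 1.0, 0.001, -0.001]
contact_force: [1.2, -0.3, -0.3]
opening: 0.219
```

>>> play_rows:
  commands:
    - {"travel": [-0.06,0.4,0],"delta_rot": [0,0,-0.008],"gripper": -1}
    - {"travel": [-0.133,0.8,0],"delta_rot": [0,0,-0.008],"gripper": -1}
    - {"travel": [-0.133,0.943,0],"delta_rot": [0,0,-0.008],"gripper": -1}
    - {"travel": [-0.133,0.943,0],"delta_rot": [0,0,-0.008],"gripper": -1}

```text
clock: 17.77
tool_pos: [0.5889, 0.0299, 0.0694]
eef_rot: [0.018, 1.0, -0.0, -0.001]
contact_force: [0.3, -0.4, -0.2]
opening: 0.22
```

>>> play_rows:
  commands:
    - {"travel": [0.006,0.163,0.13],"delta_rot": [0,0,0],"gripper": -1}
    - {"travel": [0.006,0.163,0.13],"delta_rot": [0,0,0],"gripper": -1}
    - {"travel": [0.006,0.163,0.13],"delta_rot": [0,0,0],"gripper": -1}
    - {"travel": [0.006,0.163,0.13],"delta_rot": [0,0,0],"gripper": -1}

```text
clock: 18.27
tool_pos: [0.5896, 0.052, 0.0513]
eef_rot: [0.02, 1.0, -0.001, 0.0]
contact_force: [0.2, 0.2, -0.9]
opening: 0.223
```

```bash
cat > d.py <<'E'
from fit import *
from plan import *
p,M=cur();plan([(.5886,.0545,.005,88)])
s=snap('scene');a=-.0353;H=p[2]+.0066+.02;L=.059
d=np.array([np.cos(a),np.sin(a)]);n=np.array([-d[1],d[0]]);p=p[:2]
I=cv2.cvtColor(s['color'],cv2.COLOR_RGB2GRAY).astype(np.float32)
def prof(P):
    q=project(s,np.array(P)).astype(np.float32);return cv2.remap(I,q[:,:1],q[:,1:],1)[:,0]
T=np.arange(.045,.075,.001)
print(np.c_[T*1000,np.mean([prof([[*(p+d*t+n*o),H] for t in T]) for o in(-.004,0,.004)],0)].round(0).astype(int).tolist())
O=np.arange(-.02,.0201,.001)
print(np.c_[O*1000,np.mean([prof([[*(p+d*t+n*o),H] for o in O]) for t in(.048,.051,.054)],0)].round(0).astype(int).tolist())
E
python3 d.py
```

```text
t 18.27 p [0.5896 0.052  0.0513] yawdeg 87.74 tilt [ 0.03 -0.08] F [ 0.2  0.2 -0.9] op 0.223
t 18.27 p [0.5896 0.052  0.0513] yawdeg 87.74 tilt [ 0.03 -0.08] F [ 0.2  0.2 -0.9] op 0.223
-> (0.5886, 0.0545, 0.005, 88) travel [0.007 0.017 0.309] rot [-0.0004  0.0002 -0.0015] 
[[45, 18], [46, 17], [47, 16], [48, 16], [49, 16], [50, 17], [51, 17], [52, 17], [53, 17], [54, 17], [55, 17], [56, 16], [57, 15], [58, 13], [59, 12], [60, 10], [61, 10], [62, 10], [63, 11], [64, 14], [65, 21], [66, 28], [67, 34], [68, 36], [69, 38], [70, 39], [71, 39], [72, 40], [73, 40], [74, 40]]
[[-20, 35], [-19, 35], [-18, 34], [-17, 34], [-16, 31], [-15, 22], [-14, 12], [-13, 7], [-12, 5], [-11, 6], [-10, 9], [-9, 12], [-8, 14], [-7, 15], [-6, 16], [-5, 17], [-4, 18], [-3, 17], [-2, 16], [-1, 16], [0, 17], [1, 17], [2, 17], [3, 16], [4, 16], [5, 16], [6, 18], [7, 21], [8, 28], [9, 36], [10, 43], [11, 46], [12, 47], [13, 47], [14, 47], [15, 46], [16, 45], [17, 44], [18, 44], [19, 42], [20, 39]]
```

>>> play_rows:
  commands:
    - {"travel": [0.005,0.015,0.1],"delta_rot": [0,0,-0.001],"gripper": -1}
    - {"travel": [0.005,0.015,0.2],"delta_rot": [0,0,-0.001],"gripper": -1}
    - {"travel": [0.005,0.015,0.25],"delta_rot": [0,0,-0.001],"gripper": -1}
    - {"travel": [0.005,0.015,0.28],"delta_rot": [0,0,-0.001],"gripper": -1}
    - {"travel": [0.005,0.015,0.295],"delta_rot": [0,0,-0.001],"gripper": -1}
    - {"travel": [0.005,0.015,0.295],"delta_rot": [0,0,-0.001],"gripper": -1}

```text
clock: 19.08
tool_pos: [0.5886, 0.0567, 0.0067]
eef_rot: [0.017, 1.0, 0.0, 0.0]
contact_force: [0.1, -0.4, 0.2]
opening: 0.222
```

>>> play_rows:
  commands:
    - {"travel": [0.0,0.0,0.01],"delta_rot": [0,0,0],"gripper": -1}
    - {"travel": [0.0,0.0,0.01],"delta_rot": [0,0,0],"gripper": -1}

```text
clock: 19.32
tool_pos: [0.5889, 0.0567, 0.0054]
eef_rot: [0.017, 1.0, 0.0, 0.0]
contact_force: [0.4, -1.0, 0.9]
opening: 0.221
```

>>> play_rows:
  commands:
    - {"travel": [0.0,-0.012,0.0],"delta_rot": [0,0,0],"gripper": -1}
    - {"travel": [0.0,-0.012,0.004],"delta_rot": [0,0,0],"gripper": -1}
    - {"travel": [0.0,-0.012,0.004],"delta_rot": [0,0,0],"gripper": -0.32}
    - {"travel": [0.0,-0.012,0.004],"delta_rot": [0,0,0],"gripper": -0.32}
    - {"travel": [0.0,-0.012,0.004],"delta_rot": [0,0,0],"gripper": -0.32}

```text
clock: 19.95
tool_pos: [0.5883, 0.0548, 0.0043]
eef_rot: [0.017, 1.0, -0.0, -0.0]
contact_force: [0.4, -0.7, -0.3]
opening: 0.339
```

>>> play_rows:
  commands:
    - {"travel": [0.0,0,-0.3],"delta_rot": [0,0,0],"gripper": -0.32}
    - {"travel": [0.0,0,-0.6],"delta_rot": [0,0,0],"gripper": -0.32}
    - {"travel": [0.0,0,-1],"delta_rot": [0,0,0],"gripper": 0.3}
    - {"travel": [0.0,0,-1],"delta_rot": [0,0,0],"gripper": 0.3}
    - {"travel": [0.0,0,-1],"delta_rot": [0,0,0],"gripper": 0.3}

```text
clock: 20.58
tool_pos: [0.588, 0.0546, 0.1541]
eef_rot: [0.017, 1.0, -0.0, -0.0]
contact_force: [0.1, 0.6, 0.3]
opening: 0.642
```

```bash
cat > e.py <<'E'
from fit import *
from plan import *
import pickle
S_,M=pickle.load(open('m0.pkl','rb'))
# short cigar check
for c in('scene','top'):
    s=snap(c);m=mask(c,'cigar_short',s,np.array([.5886,.0545]),.03)
    if m is None:print(c,'none');continue
    x,f=fit([(s,m,None)],[box(.118,.02,.012,.032)],(.5886,.0545,-.035));P=cloud(s,cv2.erode(m.astype(np.uint8),np.ones((3,3)))>0)
    t=P[:,0]-.5886;print(c,x.round(4),round(f,3),[np.round(np.median(P[(t>a)&(t<a+.03),2]),4) for a in np.arange(-.06,.05,.03)])
# stamp: red knob, cards, blue frame from first pictures
for c,s in S_.items():
    I=s['color'].astype(int);v,u=np.mgrid[0:480,0:640]
    red=(I[...,0]>90)&(I[...,1]<60)&(I[...,2]<60)
    u0,v0=project(s,np.array([[.434,.284,.09]]))[0];red&=(np.hypot(u-u0,v-v0)<20)
    x,f=fit([(s,red,None)],[box(.026,.036,.068,.098)],(.434,.284,-.1));P=cloud(s,red);print(c,'knob',x.round(4),round(f,3),red.sum(),'top z',np.percentile(P[:,2],[50,80,95]).round(4))
    P=cloud(s,M['lot_box',c]);R2=np.array([[np.cos(.172),np.sin(.172)],[-np.sin(.172),np.cos(.172)]]);L=(P[:,:2]-[.6055,.3282])@R2.T
    card=(abs(L[:,0])<.027)&(abs(L[:,1])<.04);lid=((abs(L[:,0])>.036)|(abs(L[:,1])>.05))&(abs(L[:,0])<.048)&(abs(L[:,1])<.062)&(P[:,2]>.035)
    print(c,'card z',np.median(P[card,2]).round(4),'lid z',np.median(P[lid,2]).round(4),card.sum(),lid.sum())
    u0,v0=project(s,np.array([[.606,.328,.05]]))[0]
    W=(I.min(2)>120)&(np.hypot(u-u0,v-v0)<30);n,lab,st,_=cv2.connectedComponentsWithStats(W.astype(np.uint8));
    k=1+np.argmax(st[1:,4]);m=cv2.morphologyEx((lab==k).astype(np.uint8),cv2.MORPH_CLOSE,np.ones((7,7)))>0
    for h in(.046,.052,.058):
        x,f=fit([(s,m,None)],[box(.064,.092,.044,h)],(.606,.328,.17));print('  cards',h,x.round(4),round(f,3),m.sum())
E
python3 e.py
```

```text
scene [ 0.5881  0.0551 -0.0255] 0.109 [np.float64(0.0304), np.float64(0.031), np.float64(0.0314), np.float64(0.0311)]
top none
scene knob [0.4215 0.2959 0.827 ] 1.396 81 top z [0.0968 0.0986 0.1   ]
scene card z 0.046 lid z 0.0435 542 580Traceback (most recent call last):
  File "e.py", line 22, in <module>
    k=1+np.argmax(st[1:,4]);m=cv2.morphologyEx((lab==k).astype(np.uint8),cv2.MORPH_CLOSE,np.ones((7,7)))>0
        ~~~~~~~~~^^^^^^^^^^
    return _wrapfunc(a, 'argmax', axis=axis, out=out, **kwds)
    return bound(*args, **kwds)
ValueError: attempt to get argmax of an empty sequence
```

```bash
cat > f.py <<'E'
from fit import *
import pickle
S_,M=pickle.load(open('m0.pkl','rb'));T=[]
for c,s in S_.items():
    C=s['color'];v,u=np.mgrid[0:480,0:640]
    hsv=cv2.cvtColor(C,cv2.COLOR_RGB2HSV)
    u0,v0=project(s,np.array([[.434,.284,.09]]))[0]
    red=((hsv[...,0]<8)|(hsv[...,0]>172))&(hsv[...,1]>170)&(hsv[...,2]>50)&(np.hypot(u-u0,v-v0)<20)
    print(c,'knob c',u0,v0,u[red].mean(),v[red].mean(),red.sum())
    for p0 in((.434,.284,-.05),(.434,.284,-.25)):
        x,f=fit([(s,red,None)],[box(.026,.036,.068,.098)],p0);print(' knob',x.round(4),round(f,3))
    u0,v0=project(s,np.array([[.606,.328,.05]]))[0]
    W=(hsv[...,1]<45)&(hsv[...,2]>90)&M['lot_box',c]
    m=cv2.morphologyEx(W.astype(np.uint8),cv2.MORPH_CLOSE,np.ones((9,9)))
    n,lab,st,_=cv2.connectedComponentsWithStats(m);m=lab==1+np.argmax(st[1:,4])
    for h in(.046,.052,.058):
        x,f=fit([(s,m,None)],[box(.064,.092,.044,h)],(.606,.328,.17));print('  cards',h,x.round(4),round(f,3),m.sum())
    for q in([.43,.283,.03],[.606,.328,.05]):
        a,b=project(s,np.array([q]))[0].astype(int);k=C[b-32:b+32,a-40:a+40,::-1];T.append(cv2.resize(cv2.convertScaleAbs(k,alpha=1.7),(400,300),interpolation=3))
cv2.imwrite('pics/sb.png',np.vstack([np.hstack(T[:2]),np.hstack(T[2:])]))
E
python3 f.py
```

```text
scene knob c 399.7560743154815 166.58922359745583 400.38709677419354 166.48387096774192 93
 knob [0.4313 0.2894 0.7771] 1.185
 knob [ 0.432   0.2889 -0.7539] 1.235
  cards 0.046 [0.606  0.3274 0.164 ] 0.065 712
  cards 0.052 [0.6076 0.3263 0.1758] 0.138 712
  cards 0.058 [0.6089 0.3252 0.2003] 0.22 712
top knob c 212.84314183517517 277.32887208297166 212.6390977443609 277.09022556390977 133
 knob [ 0.4354  0.2857 -0.1514] 0.197
 knob [ 0.4355  0.2858 -0.1826] 0.199
  cards 0.046 [0.6056 0.3279 0.1617] 0.197 860
  cards 0.052 [0.6057 0.3272 0.1753] 0.198 860
  cards 0.058 [0.6059 0.3266 0.1788] 0.201 860
```

View pics/sb.png

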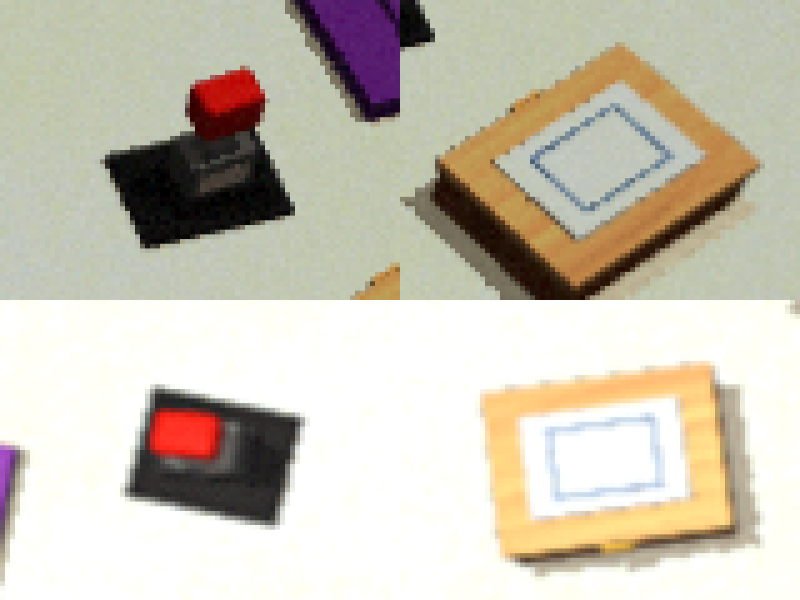

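Run:
```python
from plan import *
plan([(.5,.18,.154,86),(.435,.2845,.154,86),(.435,.2845,.057,86)])
```

```text
t 20.77 p [0.5874 0.0547 0.1529] yawdeg 88.08 tilt [-0.17 -0.03] F [-0.7  1.   0.1] op 0.655
-> (0.5, 0.18, 0.154, 86) travel [ 0.611  0.815 -0.006] rot [-0.0002 -0.001   0.0116] 
-> (0.435, 0.2845, 0.154, 86) travel [0.481 0.665 0.   ] rot [0. 0. 0.] 
-> (0.435, 0.2845, 0.057, 86) travel [0.    0.    0.647] rot [0. 0. 0.]
```

>>> play_rows:
  commands:
    - {"travel": [0.3,0.4,0],"delta_rot": [0,0,0.0116],"gripper": 0.4}
    - {"travel": [0.611,0.815,0],"delta_rot": [0,0,0.0116],"gripper": 0.4}
    - {"travel": [0.611,0.815,0],"delta_rot": [0,0,0.0116],"gripper": 0.4}
    - {"travel": [0.611,0.815,0],"delta_rot": [0,0,0.0116],"gripper": 0.4}
    - {"travel": [0.611,0.815,0],"delta_rot": [0,0,0.0116],"gripper": 0.4}

```text
clock: 21.4
tool_pos: [0.5017, 0.1787, 0.154]
eef_rot: [0.036, 0.999, -0.001, -0.0]
contact_force: [-0.5, 1.0, -0.5]
opening: 0.702
```

>>> play_rows:
  commands:
    - {"travel": [0.3,0.4,0],"delta_rot": [0,0,0],"gripper": 0.4}
    - {"travel": [0.481,0.665,0],"delta_rot": [0,0,0],"gripper": 0.4}
    - {"travel": [0.481,0.665,0],"delta_rot": [0,0,0],"gripper": 0.4}
    - {"travel": [0.481,0.665,0],"delta_rot": [0,0,0],"gripper": 0.4}
    - {"travel": [0.481,0.665,0],"delta_rot": [0,0,0],"gripper": 0.4}
    - {"travel": [0.481,0.665,0],"delta_rot": [0,0,0],"gripper": 0.4}

```text
clock: 22.15
tool_pos: [0.4371, 0.2831, 0.1544]
eef_rot: [0.037, 0.999, -0.0, 0.0]
contact_force: [0.1, 0.4, -0.1]
opening: 0.702
```

Run:
```python
from plan import *
plan([(.435,.2845,.057,86)])
```

```text
t 22.15 p [0.4371 0.2831 0.1544] yawdeg 85.8 tilt [ 0.02 -0.04] F [ 0.1  0.4 -0.1] op 0.702
-> (0.435, 0.2845, 0.057, 86) travel [0.015 0.009 0.65 ] rot [-0.0002  0.0001 -0.0011]
```

>>> play_rows:
  commands:
    - {"travel": [0.01,0.006,0.25],"delta_rot": [0,0,0],"gripper": 0.4}
    - {"travel": [0.01,0.006,0.45],"delta_rot": [0,0,0],"gripper": 0.4}
    - {"travel": [0.01,0.006,0.6],"delta_rot": [0,0,0],"gripper": 0.4}
    - {"travel": [0.01,0.006,0.65],"delta_rot": [0,0,0],"gripper": 0.4}
    - {"travel": [0.01,0.006,0.65],"delta_rot": [0,0,0],"gripper": 0.4}

```text
clock: 22.78
tool_pos: [0.4349, 0.2854, 0.057]
eef_rot: [0.035, 0.999, -0.0, -0.0]
contact_force: [-0.4, 0.4, 1.1]
opening: 0.703
```

>>> play_rows:
  commands:
    - {"travel": [0,0,0],"delta_rot": [0,0,0],"gripper": -1}
    - {"travel": [0,0,0],"delta_rot": [0,0,0],"gripper": -1}
    - {"travel": [0,0,0],"delta_rot": [0,0,0],"gripper": -1}
    - {"travel": [0,0,0],"delta_rot": [0,0,0],"gripper": -1}
    - {"travel": [0,0,0],"delta_rot": [0,0,0],"gripper": -1}
  force: 45

```text
clock: 23.4
tool_pos: [0.4348, 0.2858, 0.0573]
eef_rot: [0.035, 0.999, 0.0, 0.0]
contact_force: [-0.3, -1.0, 3.8]
opening: 0.409
```

>>> play_rows:
  commands:
    - {"travel": [0,0,-0.2],"delta_rot": [0,0,0],"gripper": -1}
    - {"travel": [0,0,-0.5],"delta_rot": [0,0,0],"gripper": -1}
    - {"travel": [0,0,-0.6],"delta_rot": [0,0,0],"gripper": -1}
    - {"travel": [0,0,-0.6],"delta_rot": [0,0,0],"gripper": -1}

```text
clock: 23.9
tool_pos: [0.4348, 0.2859, 0.1472]
eef_rot: [0.035, 0.999, 0.0, 0.0]
contact_force: [0.0, 0.5, -1.4]
opening: 0.404
```

Run:
```python
from plan import *
plan([(.53,.31,.147,93),(.606,.3278,.147,99.7),(.606,.3278,.12,99.7)])
```

```text
t 23.9 p [0.4348 0.2859 0.1472] yawdeg 85.98 tilt [0.05 0.05] F [ 0.   0.5 -1.4] op 0.404
-> (0.53, 0.31, 0.147, 93) travel [-0.622  0.204  0.002] rot [ 0.0003  0.0003 -0.039 ] 
-> (0.606, 0.3278, 0.147, 99.7) travel [-0.512  0.092  0.   ] rot [ 0.      0.     -0.0372] 
-> (0.606, 0.3278, 0.12, 99.7) travel [0.   0.   0.18] rot [0. 0. 0.]
```

>>> play_rows:
  commands:
    - {"travel": [-0.2,0.06,0],"delta_rot": [0,0,-0.015],"gripper": -1}
    - {"travel": [-0.45,0.15,0],"delta_rot": [0,0,-0.03],"gripper": -1}
    - {"travel": [-0.622,0.204,0],"delta_rot": [0,0,-0.039],"gripper": -1}
    - {"travel": [-0.622,0.204,0],"delta_rot": [0,0,-0.039],"gripper": -1}
    - {"travel": [-0.622,0.204,0],"delta_rot": [0,0,-0.039],"gripper": -1}

```text
clock: 24.52
tool_pos: [0.5278, 0.3091, 0.1453]
eef_rot: [-0.026, 1.0, -0.001, -0.002]
contact_force: [-0.7, 0.5, -1.6]
opening: 0.404
```

>>> play_rows:
  commands:
    - {"travel": [-0.2,0.04,0],"delta_rot": [0,0,-0.02],"gripper": -1}
    - {"travel": [-0.4,0.07,0],"delta_rot": [0,0,-0.0372],"gripper": -1}
    - {"travel": [-0.512,0.092,0],"delta_rot": [0,0,-0.0372],"gripper": -1}
    - {"travel": [-0.512,0.092,0],"delta_rot": [0,0,-0.0372],"gripper": -1}
    - {"travel": [-0.512,0.092,0],"delta_rot": [0,0,-0.0372],"gripper": -1}
    - {"travel": [-0.512,0.092,0],"delta_rot": [0,0,-0.0372],"gripper": -1}

```text
clock: 25.28
tool_pos: [0.6044, 0.3276, 0.147]
eef_rot: [-0.085, 0.996, -0.0, -0.001]
contact_force: [0.3, 1.2, -1.9]
opening: 0.399
```

Run:
```python
from fit import *
from plan import *
plan([(.606,.3278,.12,99.7)])
p,M=cur(False);T=[]
for c in('scene','top'):
    s=snap(c);a,b=project(s,np.array([[.606,.328,.06]]))[0].astype(int);k=s['color'][max(b-38,0):b+37,a-50:a+50,::-1]
    T.append(cv2.resize(cv2.convertScaleAbs(k,alpha=2.2),(400,300),interpolation=3))
cv2.imwrite('pics/h1.png',np.hstack(T))
```

```text
t 25.27 p [0.6044 0.3276 0.147 ] yawdeg 99.77 tilt [-0.07 -0.03] F [ 0.3  1.2 -1.9] op 0.399
-> (0.606, 0.3278, 0.12, 99.7) travel [-0.011 -0.     0.18 ] rot [-0.0001 -0.0004  0.0004]
```

View pics/h1.png

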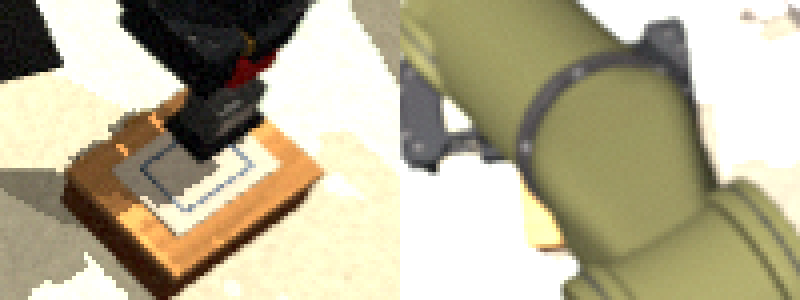

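>>> play_rows:
  commands:
    - {"travel": [-0.008,0.0,0.1],"delta_rot": [0,0,0],"gripper": -1}
    - {"travel": [-0.008,0.0,0.2],"delta_rot": [0,0,0],"gripper": -1}
    - {"travel": [-0.008,0.0,0.24],"delta_rot": [0,0,0],"gripper": -1}
    - {"travel": [-0.008,0.0,0.26],"delta_rot": [0,0,0],"gripper": -1}
    - {"travel": [-0.008,0.0,0.26],"delta_rot": [0,0,0],"gripper": -1}

```text
clock: 26.0
tool_pos: [0.607, 0.3279, 0.1079]
eef_rot: [-0.085, 0.996, 0.0, -0.0]
contact_force: [1.2, -0.6, -0.8]
opening: 0.405
```

```bash
cat > ov.py <<'E'
from fit import *
from plan import *
import sys
plan([(.606,.3278,.1,99.7)])
p,M=cur(False);a=np.arctan2(M[1,1],M[0,1])-np.pi/2;c,sn=np.cos(a),np.sin(a);zf=p[2]-.0513
s=snap('scene');u,v=project(s,np.array([[.606,.328,.06]]))[0].astype(int);F=8
k=cv2.resize(cv2.convertScaleAbs(s['color'][v-38:v+34,u-48:u+48,::-1],alpha=2.2),None,fx=F,fy=F,interpolation=0)
def poly(lx,ly,z,ctr,a,col):
    B=box(lx,ly,z,z)[[0,2,6,4]];c,sn=np.cos(a),np.sin(a)
    P=np.c_[B[:,0]*c-B[:,1]*sn+ctr[0],B[:,0]*sn+B[:,1]*c+ctr[1],B[:,2]]
    q=((project(s,P)-[u-48,v-38]+.5)*F).astype(int);cv2.polylines(k,[q.reshape(-1,1,2)],True,col,1)
poly(.036,.054,zf,p[:2],a,(0,255,0));poly(.036,.054,zf+.008,p[:2],a,(0,255,255));poly(.042,.061,.046,(.606,.3278),.17,(0,0,255))
cv2.imwrite('pics/'+sys.argv[1],k)
E
python3 ov.py ov1.png
```

```text
t 26.0 p [0.607  0.3279 0.1079] yawdeg 99.7 tilt [-0.01  0.01] F [ 1.2 -0.6 -0.8] op 0.405
-> (0.606, 0.3278, 0.1, 99.7) travel [0.006 0.001 0.053] rot [ 0. -0. -0.]
```

View pics/ov1.png

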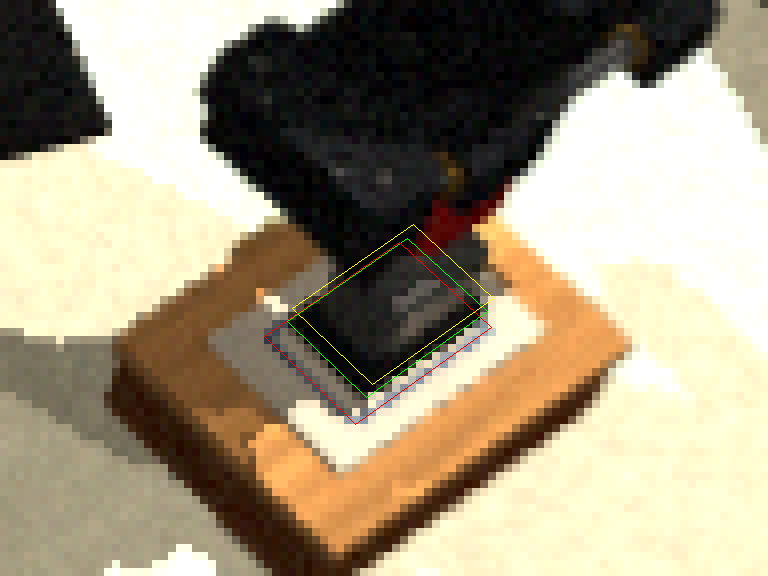

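>>> play_rows:
  commands:
    - {"travel": [0.005,0.0,0.03],"delta_rot": [0,0,0],"gripper": -1}
    - {"travel": [0.005,0.0,0.053],"delta_rot": [0,0,0],"gripper": -1}
    - {"travel": [0.005,0.0,0.053],"delta_rot": [0,0,0],"gripper": -1}

```text
clock: 26.42
tool_pos: [0.6059, 0.3275, 0.0997]
eef_rot: [-0.085, 0.996, -0.0, -0.0]
contact_force: [0.8, 0.1, -2.0]
opening: 0.401
```

>>> play_rows:
  commands:
    - {"travel": [0,0.0,0.02],"delta_rot": [0,0,0],"gripper": -1}
    - {"travel": [0,0.0,0.02],"delta_rot": [0,0,0],"gripper": -1}

```text
clock: 26.68
tool_pos: [0.6066, 0.3278, 0.0977]
eef_rot: [-0.084, 0.996, 0.0, 0.0]
contact_force: [-0.9, -0.1, 4.4]
opening: 0.406
```

>>> play_rows:
  commands:
    - {"travel": [0,0.0,0.02],"delta_rot": [0,0,0],"gripper": -1}
    - {"travel": [0,0.0,0.02],"delta_rot": [0,0,0],"gripper": -1}

```text
clock: 26.92
tool_pos: [0.6066, 0.3278, 0.0945]
eef_rot: [-0.085, 0.996, 0.0, 0.0]
contact_force: [-1.1, -0.8, 5.4]
opening: 0.409
```

>>> play_rows:
  commands:
    - {"travel": [0,0.0,0.02],"delta_rot": [0,0,0],"gripper": -1}
    - {"travel": [0,0.0,0.04],"delta_rot": [0,0,0],"gripper": -1}
    - {"travel": [0,0.0,0.058],"delta_rot": [0,0,0],"gripper": -1}
    - {"travel": [0,0.0,0.058],"delta_rot": [0,0,0],"gripper": -1}

```text
clock: 27.42
tool_pos: [0.6067, 0.3277, 0.0863]
eef_rot: [-0.084, 0.996, 0.0, 0.001]
contact_force: [-0.8, -1.2, 9.3]
opening: 0.406
```

>>> play_rows:
  commands:
    - {"travel": [0,0.0,0.01],"delta_rot": [0,0,0],"gripper": -1}
    - {"travel": [0,0.0,0.01],"delta_rot": [0,0,0],"gripper": -1}

```text
clock: 27.68
tool_pos: [0.6068, 0.3276, 0.085]
eef_rot: [-0.084, 0.996, 0.0, 0.001]
contact_force: [-2.7, -2.1, 10.0]
opening: 0.406
```

>>> play_rows:
  commands:
    - {"travel": [0,0.0,0.01],"delta_rot": [0,0,0],"gripper": -1}
    - {"travel": [0,0.0,0.01],"delta_rot": [0,0,0],"gripper": -1}

```text
clock: 27.92
tool_pos: [0.6068, 0.3276, 0.0838]
eef_rot: [-0.084, 0.996, 0.0, 0.001]
contact_force: [-1.6, -2.1, 9.4]
opening: 0.404
```

>>> play_rows:
  commands:
    - {"travel": [0,0.0,0.01],"delta_rot": [0,0,0],"gripper": -1}
    - {"travel": [0,0.0,0.01],"delta_rot": [0,0,0],"gripper": -1}

```text
clock: 28.18
tool_pos: [0.607, 0.3277, 0.0837]
eef_rot: [-0.084, 0.996, 0.0, 0.001]
contact_force: [-4.9, -3.6, 17.5]
opening: 0.405
```

>>> play_rows:
  commands:
    - {"travel": [0,0.0,0.005],"delta_rot": [0,0,0],"gripper": -1}
    - {"travel": [0,0.0,0.005],"delta_rot": [0,0,0],"gripper": -1}

```text
clock: 28.42
tool_pos: [0.6071, 0.3277, 0.0837]
eef_rot: [-0.084, 0.996, 0.0, 0.001]
contact_force: [-4.3, -5.2, 20.5]
opening: 0.4
```

>>> play_rows:
  commands:
    - {"travel": [0,0,0],"delta_rot": [0,0,0],"gripper": -1}
    - {"travel": [0,0,0],"delta_rot": [0,0,0],"gripper": -1}
    - {"travel": [0,0,0],"delta_rot": [0,0,0],"gripper": -1}
    - {"travel": [0,0,0],"delta_rot": [0,0,0],"gripper": -1}
    - {"travel": [0,0,0],"delta_rot": [0,0,0],"gripper": -1}
    - {"travel": [0,0,0],"delta_rot": [0,0,0],"gripper": -1}
    - {"travel": [0,0,0],"delta_rot": [0,0,0],"gripper": -1}

```text
clock: 29.3
tool_pos: [0.6071, 0.3277, 0.0837]
eef_rot: [-0.084, 0.996, 0.0, 0.001]
contact_force: [-5.1, -4.6, 21.1]
opening: 0.404
```

>>> play_rows:
  commands:
    - {"travel": [0,0,-0.04],"delta_rot": [0,0,0],"gripper": -1}
    - {"travel": [0,0,-0.08],"delta_rot": [0,0,0],"gripper": -1}
    - {"travel": [0,0,-0.12],"delta_rot": [0,0,0],"gripper": -1}
    - {"travel": [0,0,-0.3],"delta_rot": [0,0,0],"gripper": -1}
    - {"travel": [0,0,-0.45],"delta_rot": [0,0,0],"gripper": -1}
    - {"travel": [0,0,-0.45],"delta_rot": [0,0,0],"gripper": -1}

```text
clock: 30.05
tool_pos: [0.607, 0.3284, 0.1486]
eef_rot: [-0.085, 0.996, 0.001, 0.001]
contact_force: [0.1, 0.0, -2.1]
opening: 0.404
```

Run:
```python
from plan import *
plan([(.52,.305,.147,90),(.4305,.2826,.12,79.7),(.4305,.2826,.057,79.7)])
```

```text
t 30.05 p [0.607  0.3284 0.1486] yawdeg 99.7 tilt [0.13 0.1 ] F [ 0.1  0.  -2.1] op 0.404
-> (0.52, 0.305, 0.147, 90) travel [ 0.598 -0.056  0.009] rot [0.0005 0.0008 0.0539] 
-> (0.4305, 0.2826, 0.12, 79.7) travel [ 0.597 -0.149  0.18 ] rot [0.     0.     0.0572] 
-> (0.4305, 0.2826, 0.057, 79.7) travel [0.   0.   0.42] rot [0. 0. 0.]
```

>>> play_rows:
  commands:
    - {"travel": [0.2,-0.02,0],"delta_rot": [0,0,0.02],"gripper": -1}
    - {"travel": [0.45,-0.04,0],"delta_rot": [0,0,0.04],"gripper": -1}
    - {"travel": [0.598,-0.056,0.009],"delta_rot": [0,0,0.0539],"gripper": -1}
    - {"travel": [0.598,-0.056,0.009],"delta_rot": [0,0,0.0539],"gripper": -1}
    - {"travel": [0.598,-0.056,0.009],"delta_rot": [0,0,0.0539],"gripper": -1}

```text
clock: 30.68
tool_pos: [0.5201, 0.3044, 0.1456]
eef_rot: [-0.0, 1.0, 0.0, 0.0]
contact_force: [1.0, -0.4, -1.1]
opening: 0.405
```

Run:
```python
from fit import *
from plan import *
plan([(.4305,.2826,.12,79.7)])
for c in('scene','top'):
    s=snap(c);m=mask(c,'stamp_pad',s,np.array([.43,.283]),.05)
    if m is None:print(c,'none');continue
    for p0 in((.43,.283,-.1),(.43,.283,-.2)):
        x,f=fit([(s,m,None)],MODELS['stamp_pad'],p0);print(c,x.round(4),round(f,3),m.sum())
```

```text
t 30.68 p [0.5201 0.3044 0.1456] yawdeg 90.01 tilt [0.02 0.01] F [ 1.  -0.4 -1.1] op 0.405
-> (0.4305, 0.2826, 0.12, 79.7) travel [ 0.598 -0.145  0.171] rot [0.     0.0001 0.0573] 
scene [ 0.4321  0.2823 -0.1908] 0.067 657
scene [ 0.4321  0.2828 -0.2032] 0.069 657
top none
```

>>> play_rows:
  commands:
    - {"travel": [0.2,-0.05,0],"delta_rot": [0,0,0.02],"gripper": -1}
    - {"travel": [0.45,-0.1,0],"delta_rot": [0,0,0.04],"gripper": -1}
    - {"travel": [0.591,-0.145,0.17],"delta_rot": [0,0,0.059],"gripper": -1}
    - {"travel": [0.591,-0.145,0.17],"delta_rot": [0,0,0.059],"gripper": -1}
    - {"travel": [0.591,-0.145,0.17],"delta_rot": [0,0,0.059],"gripper": -1}
    - {"travel": [0.591,-0.145,0.17],"delta_rot": [0,0,0.059],"gripper": -1}

```text
clock: 31.62
tool_pos: [0.4325, 0.2833, 0.1214]
eef_rot: [0.093, 0.996, 0.001, 0.001]
contact_force: [-0.6, 0.0, -0.6]
opening: 0.403
```

Run:
```python
from plan import *
plan([(.4315,.2826,.062,79.3)])
```

```text
t 31.62 p [0.4325 0.2833 0.1214] yawdeg 79.34 tilt [0.14 0.11] F [-0.6  0.  -0.6] op 0.403
-> (0.4315, 0.2826, 0.062, 79.3) travel [ 0.007 -0.007  0.396] rot [0.0007 0.0006 0.0002]
```

>>> play_rows:
  commands:
    - {"travel": [0.004,-0.004,0.15],"delta_rot": [0,0,0],"gripper": -1}
    - {"travel": [0.004,-0.004,0.3],"delta_rot": [0,0,0],"gripper": -1}
    - {"travel": [0.004,-0.004,0.37],"delta_rot": [0,0,0],"gripper": -1}
    - {"travel": [0.004,-0.004,0.396],"delta_rot": [0,0,0],"gripper": -1}
    - {"travel": [0.004,-0.004,0.41],"delta_rot": [0,0,0],"gripper": -1}
    - {"travel": [0.004,-0.004,0.41],"delta_rot": [0,0,0],"gripper": -1}

```text
clock: 32.38
tool_pos: [0.4302, 0.2823, 0.0597]
eef_rot: [0.093, 0.996, 0.0, 0.0]
contact_force: [0.2, 1.4, -1.1]
opening: 0.406
```

>>> play_rows:
  commands:
    - {"travel": [0,0,0.012],"delta_rot": [0,0,0],"gripper": -1}
    - {"travel": [0,0,0.012],"delta_rot": [0,0,0],"gripper": -1}

```text
clock: 32.62
tool_pos: [0.4299, 0.2821, 0.0576]
eef_rot: [0.093, 0.996, 0.0, 0.0]
contact_force: [1.1, -0.4, -1.7]
opening: 0.401
```

>>> play_rows:
  commands:
    - {"travel": [-0.008,0.002,0],"delta_rot": [0,0,0],"gripper": -1}
    - {"travel": [-0.008,0.002,0.004],"delta_rot": [0,0,0],"gripper": -1}
    - {"travel": [-0.008,0.002,0.006],"delta_rot": [0,0,0],"gripper": -1}
    - {"travel": [-0.008,0.002,0.006],"delta_rot": [0,0,0],"gripper": -1}

```text
clock: 33.12
tool_pos: [0.4306, 0.282, 0.0566]
eef_rot: [0.092, 0.996, -0.0, -0.0]
contact_force: [-2.7, -1.3, 3.9]
opening: 0.404
```

>>> play_rows:
  commands:
    - {"travel": [0,0,0],"delta_rot": [0,0,0],"gripper": -0.1}
    - {"travel": [0,0,0],"delta_rot": [0,0,0],"gripper": 0.1}
    - {"travel": [0,0,0],"delta_rot": [0,0,0],"gripper": 0.3}
    - {"travel": [0,0,0],"delta_rot": [0,0,0],"gripper": 0.3}

```text
clock: 33.62
tool_pos: [0.4314, 0.2822, 0.0565]
eef_rot: [0.093, 0.996, 0.0, 0.0]
contact_force: [0.7, -0.3, 0.1]
opening: 0.655
```

>>> play_rows:
  commands:
    - {"travel": [0,0,-0.1],"delta_rot": [0,0,0],"gripper": 0.3}
    - {"travel": [0,0,-0.3],"delta_rot": [0,0,0],"gripper": 0.3}
    - {"travel": [0,0,-0.6],"delta_rot": [0,0,0],"gripper": 0.3}
    - {"travel": [0,0,-1],"delta_rot": [0,0,0],"gripper": 0.3}
    - {"travel": [0,0,-1],"delta_rot": [0,0,0],"gripper": 0.3}

```text
clock: 34.25
tool_pos: [0.4336, 0.284, 0.2116]
eef_rot: [0.093, 0.996, 0.004, 0.004]
contact_force: [-0.4, -0.3, -0.4]
opening: 0.653
```

>>> play_rows:
  commands:
    - {"travel": [-0.3,-0.5,0],"delta_rot": [0,0,0],"gripper": 0.3}
    - {"travel": [-0.3,-1,0],"delta_rot": [0,0,0],"gripper": 0.3}
    - {"travel": [-0.3,-1,0],"delta_rot": [0,0,0],"gripper": 0.3}
    - {"travel": [-0.3,-1,0],"delta_rot": [0,0,0],"gripper": 0.3}
    - {"travel": [-0.3,-1,0],"delta_rot": [0,0,0],"gripper": 0.3}

```text
clock: 34.88
tool_pos: [0.4477, 0.1274, 0.2066]
eef_rot: [0.092, 0.996, 0.001, 0.0]
contact_force: [-0.2, 0.8, 0.6]
opening: 0.65
```

```bash
cat > z.py <<'E'
from fit import *
from plan import *
cur()
N=dict(cigar_long=(.563,-.103,-.107),cigar_short=(.5886,.0545,-.035),stamp=(.4315,.2826,-.187))
MODELS['cigar_long']=[box(.15,.02,.012,.032)];MODELS['cigar_short']=[box(.118,.02,.012,.032)]
for c in('scene','top'):
    s=snap(c)
    if c=='scene':
        save(s,'end.png')
    for l,p0 in N.items():
        m=mask(c,l,s,np.array(p0[:2]),.05)
        if m is None:print(c,l,'none');continue
        x,f=fit([(s,m,None)],MODELS[l],p0);print(c,l,x.round(4),round(f,3),np.percentile(cloud(s,m)[:,2],[50,95]).round(3))
    for l in('mug','glue_jar','tape_measure','ring_gauge','brush','band_roll'):
        pass
E
python3 z.py
```

```text
t 34.88 p [0.4477 0.1274 0.2066] yawdeg 79.43 tilt [0.01 0.06] F [-0.2  0.8  0.6] op 0.65
scene cigar_long [ 0.5626 -0.1019 -0.1097] 0.13 [0.031 0.034]
scene cigar_short none
scene stamp [ 0.4302  0.2787 -0.1482] 0.258 [0.047 0.098]
top cigar_long [ 0.5612 -0.102  -0.111 ] 0.145 [0.031 0.038]
top cigar_short [0.5861 0.0558 0.0145] 0.329 [0.031 0.038]
top stamp [ 0.4294  0.2798 -0.2188] 0.161 [0.075 0.101]
```

View pics/end.png

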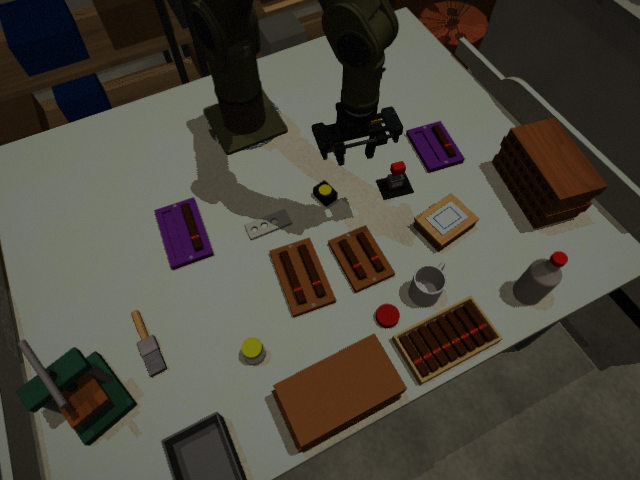

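```bash
python3 -c "
from plant import r
print(r.finish_job())"
```

```text
the job is handed in; nothing more can be done
None
```

I laid both cigars in the free grooves, stamped the cards, put the stamp back on its pad and handed the job in at about 35 s.

- **Cigars:** my last depth checks put the tops of both cigars level at about 31 mm, where 32 mm is fully seated. In the final image both lie in their grooves. The final outline of the short cigar was poor (not found in one view, a loose fit in the other). An earlier measurement, taken just after release, showed it centred and level.
- **Stamping:** an overlay on the camera image just before contact showed the foot inside the blue frame and square to it. The knob went down about 14 mm until it stopped. I held it there for a little over 1 s at about 21 N, with about 5 N of sideways force.
- **Stamp return:** it stands upright on its pad, with the knob up at about 98 mm. The last fits put it 2 to 4 mm from the pad's centre, but they were loose.
- **Other things on the bench:** they look unmoved in the final image, though I did not measure them one by one. The gripper touches nothing.

One thing disagreed: the real fingertips sit about 15 to 18 mm higher than the reported tool position. Because of this the first grasp of the long cigar closed above it, without moving it. I corrected for the offset from then on.

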